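# Size a batch of printed lens caps and pack them

### The job

The freshly printed orange lens caps, no two of one size, got mixed up. Size the whole batch first: try each cap in the stepped gauge from the smallest free step upward, never letting it into a step too big for it, and leave it knob up in the step it drops into, right down. When every cap sits in the gauge, move each to the nest of its step's colour in the case, right down, then close the lid; leave the tray, breadboard and screwdriver where they are.

Things in the scene. Friction and masses are not known exactly. Their poses are not given: they have to be found in the camera images.
- cap_a_mid (a point): one of four look-alike orange printed caps: round skirt disc 10 mm thick, on it a round grip knob 24 mm across and 24 mm high. The skirt is 50, 56, 62 or 68 mm across; which is not known (one cap of each size was made; some may be absent). Lies skirt down, about 45 g. Point: on its axis, half-way up (17 mm above its underside); z up through the knob
- cap_b_mid (a point): one of four look-alike orange printed caps: round skirt disc 10 mm thick, on it a round grip knob 24 mm across and 24 mm high. The skirt is 50, 56, 62 or 68 mm across; which is not known (one cap of each size was made; some may be absent). Lies skirt down, about 45 g. Point: on its axis, half-way up (17 mm above its underside); z up through the knob
- cap_c_mid (a point): one of four look-alike orange printed caps: round skirt disc 10 mm thick, on it a round grip knob 24 mm across and 24 mm high. The skirt is 50, 56, 62 or 68 mm across; which is not known (one cap of each size was made; some may be absent). Lies skirt down, about 45 g. Point: on its axis, half-way up (17 mm above its underside); z up through the knob
- cap_d_mid (a point): one of four look-alike orange printed caps: round skirt disc 10 mm thick, on it a round grip knob 24 mm across and 24 mm high. The skirt is 50, 56, 62 or 68 mm across; which is not known (one cap of each size was made; some may be absent). Lies skirt down, about 45 g. Point: on its axis, half-way up (17 mm above its underside); z up through the knob
- gauge: stepped gauge fixed to the bench: a flat plywood bar 292 mm long and 22 mm high, made of four segments that grow in width (68 to 86 mm), each with one round pocket with a coloured floor. Origin: on the bench under the bar's middle; its y axis runs along the bar towards the smallest step, z up
- step1 (a point): centre of the mouth of gauge step 1 (smallest), on the gauge's top face 22 mm above the bench: round pocket 54 mm across (for the 50 mm cap, 4 mm clearance; the next larger cap stays on top), 10 mm deep, edge bevelled 2 mm, yellow floor; axes as the gauge
- step2 (a point): centre of the mouth of gauge step 2 (next larger), on the gauge's top face 22 mm above the bench: round pocket 60 mm across (for the 56 mm cap, 4 mm clearance; the next larger cap stays on top), 10 mm deep, edge bevelled 2 mm, green floor; axes as the gauge
- step3 (a point): centre of the mouth of gauge step 3 (next larger), on the gauge's top face 22 mm above the bench: round pocket 66 mm across (for the 62 mm cap, 4 mm clearance; the next larger cap stays on top), 10 mm deep, edge bevelled 2 mm, blue floor; axes as the gauge
- step4 (a point): centre of the mouth of gauge step 4 (largest), on the gauge's top face 22 mm above the bench: round pocket 72 mm across (for the 68 mm cap, 4 mm clearance; the next larger cap stays on top), 10 mm deep, edge bevelled 2 mm, red floor; axes as the gauge
- nest1 (a point): mouth centre of the case's nest for the 50 mm cap, on top of the grey nest board, 35 mm above the bench: round cavity 55 mm across, 12 mm deep, yellow floor (the colour of gauge step 1); the front left one seen from the case's front (opposite the hinge). x from the front to the hinge, y left, z up. The case's walls, 5 mm thick, rise 37 mm above the board; the nearest is 44 mm from a nest's centre
- nest2 (a point): mouth centre of the case's nest for the 56 mm cap, on top of the grey nest board, 35 mm above the bench: round cavity 61 mm across, 12 mm deep, green floor (the colour of gauge step 2); the front right one seen from the case's front (opposite the hinge). x from the front to the hinge, y left, z up. The case's walls, 5 mm thick, rise 37 mm above the board; the nearest is 44 mm from a nest's centre
- nest3 (a point): mouth centre of the case's nest for the 62 mm cap, on top of the grey nest board, 35 mm above the bench: round cavity 67 mm across, 12 mm deep, blue floor (the colour of gauge step 3); the back left one seen from the case's front (opposite the hinge). x from the front to the hinge, y left, z up. The case's walls, 5 mm thick, rise 37 mm above the board; the nearest is 44 mm from a nest's centre
- nest4 (a point): mouth centre of the case's nest for the 68 mm cap, on top of the grey nest board, 35 mm above the bench: round cavity 73 mm across, 12 mm deep, red floor (the colour of gauge step 4); the back right one seen from the case's front (opposite the hinge). x from the front to the hinge, y left, z up. The case's walls, 5 mm thick, rise 37 mm above the board; the nearest is 44 mm from a nest's centre
- lid (a joint): angle of the aluminium case's hinged lid in rad: 0 shut, about 1.57 upright, 2.2 fully open (leaning back). A stiff hinge (0.4 N m friction) holds it at any angle; the lid weighs 0.25 kg. It must be pushed all the way down
- lid_hinge (a point): middle of the lid's hinge line, on the case's back rim, 72 mm above the bench; this point turns with the lid: its y axis is the hinge line, and its -x axis runs along the lid to the free edge; its z axis points out of the lid's outer face. The lid is a plate 205 mm long from hinge to free edge, 185 mm wide and 8 mm thick (between z = 0 and 8 mm)
- lid_handle (a point): grip point of the round black knob on the lid's outer face, 175 mm from the hinge along the lid, 35 mm out from that face (so 43 mm in the lid's z); axes as the hinge point
- parts_tray: bystander: blue open tray with compartments, 120 x 180 x 30 mm, small metal parts in it; origin under its middle
- breadboard: bystander: white breadboard 55 x 165 x 9 mm; origin under its middle
- screwdriver: bystander: red-handled screwdriver lying on the bench between the robot and the case, about 200 mm long; origin under its middle

How it is judged:
By the outcome, as a careful person would: the job done as asked, in the order asked, and still so for the second after the job is handed in, with the robot touching nothing.
Of cap_a, cap_b, cap_c, cap_d only 3 to 4 are there at a start; the rules pass over those that are not, and their reading is None.
At some moment in a run one of cap_a, cap_b, cap_c, cap_d may be knocked a few centimetres aside while the robot is not near it.
It also fails if it takes over 210 s, if anything falls off the work surface, if the arm or the gripper's body presses on something with over 40 N, if the wrist force passes 120 N, or if a joint passes its speed limit or range.

### The arm

A 7-joint arm with a two-finger parallel gripper is mounted at the origin on the work surface. World frame = base frame: x ahead of the robot, y to its left, z up, the work surface at z = 0. Lengths are in m, angles in degrees, forces in N, time in s.
With the tool pointing down it reaches from about 0.375 to 0.925 m from the base axis. Payload 3.1 kg.
Tool frame: the origin (TCP) lies at the centre of the arm's flange, where the gripper is bolted on; the fingertips stand 173 mm ahead of it and the grasp point (between the pads) lies 155 mm ahead of it; z points along the fingers, y is the line along which they close (so a half turn about z gives the same grasp; the last joint's range is limited). The gripper opens to 85 mm and grips with 20 to 120 N. Pads are 22 mm wide; open, the fingers measure 114 mm over their backs; the gripper's body (76 mm by 85 mm) begins 54 mm behind the grasp point. The pads swing forward as they close: fully open they stand 13 mm farther back than shut.
Start: joints at [61.834, 21.939, 2.515, 91.553, -1.026, 66.532, -2.859], TCP at [0.249, -0.6, 0.405] pointing down, gripper open.
Joint ranges: [-149.38, 149.38], [-23.57, 123.04], [-84.95, 90], [0, 143.3], [-89.99, 269.99], [3.08, 112.72], [-163.45, 163.45]. Speed limits (degrees/s): [159.86, 159.86, 180, 180, 180, 180, 180].

### API

Orientations are given as a 3x3 rotation matrix whose columns are the frame's x, y, z axes.
In Python, from rig import status, viewer, env, nets gives the robot as it stands.
- The arm moves only by the shell command python3 -m handwheel 'ROWS'. ROWS is text: rows parted by semicolons, each of 5 numbers parted by spaces: the shift along the tool's x, y, z in cm, then the turn about the tool's z in degrees, then the finger opening in cm, from 0 to 8.54. A call has 1 to 10 rows; each row shifts and turns the commanded pose from where the row before left it, along the tool's axes as they then stand; what a row does not reach is not made up. A row lasts 1/10 s, in which the tool goes at most 50 mm and 8.59 degrees, less where a joint would pass 70% of its speed; a pose out of reach is approached as far as the arm can. A call is refused whole if a number of a shift passes 5 or a number of a turn 8.59, either way. A call with a gripper value outside its range is refused whole. The fingers move at their own pace and stop on an object; the grip force is fixed at half the most. Time passes only in rows, so rows that do not move let the fingers close. It gives the time, the measured TCP pose, the force, the opening and the grip force at its end, in the units of the state.
- status.read_state(): the state, without advancing time (a new reading comes with each control period).
- viewer.grab_frame(name): name is "scene" or "side" or "wrist"; returns a dict with "pixels" (420x560x3 uint8, red, green, blue), "fx", "fy", "cx", "cy" (pixels), "R" (3x3) and "t" (3): a world point X has camera coordinates R X + t; the wrist camera has in their place "hand_eye" (4x4, takes a point from camera to tool coordinates, whose origin is the TCP and whose axes are the flange's). Camera axes: x right, y down, z forward; pixel columns grow to the right and rows downward; lengths in m; the calibration is good to about 2 mm. A picture is of the moment at which its call begins: read the wrist's pose just before it. There is no depth.
- env.hand_in(): hands the job in; it is judged then, once.
Trained networks look in a picture, given as the dict that the camera call returned (one of the last four; its "shot" number tells which), for a name from the list of things; names that differ only in an ending like _2 or _b are one class to them, and where a whole thing is asked for, a point or a joint stands for the part that bears it (a point fixed in the world has none). Each returns a list of dicts, best first, with "p" (0 to 1); they miss things now and then, are a little off and sometimes report something else, mostly with a low value. They report only what shows in the picture. A call takes as long as a camera call.
- nets.cut_out(picture, target): "mask" (420x560 bool, what is visible of it).
- nets.place_of(picture, target): "centre" ([x, y, z] in m, in world coordinates, good to about 4 mm: a listed point, or the origin of a listed thing).
The state is a dict: "clock": time; "joint_pos": joint angles; "qd": joint speeds; "joint_torque": joint torques, N m; "tcp_pos": TCP position; "ee_rot": TCP orientation; "ft_force": force on the tool from outside, world axes, zero at the start; "ft_torque": the same for the moment, N m; "grip_width": finger opening in m; "grasp_force": force on a finger pad.
Only numpy, scipy, OpenCV 4.12 (cv2) and the standard library are available. Lean on these libraries where they do the work, as an engineer would, in place of code of your own. Each camera call takes 0.05 s, during which the arm holds its last target. There are 200 camera calls.

## Working session

There is one attempt and no reset: what is moved stays moved. The work goes in short steps, Python scripts to look and compute and a shell command to move; the robot and the scene stay as the last step left them, time stands still between calls to the robot, and variables do not carry over. Pictures are saved under pics/ and viewed, at most 18 in all, crops included, and the job is handed in when it is done.

```bash
ls; mkdir -p pics; cat > h.py <<'E'
import numpy as np, cv2
from rig import status, viewer, env, nets
def st():
    s=status.read_state(); R=np.array(s['ee_rot']); return s,R,np.array(s['tcp_pos'])
def show():
    s,R,p=st(); print('t',s['clock'],'p',np.round(p,4),'R',np.round(R,3).tolist(),'F',np.round(s['ft_force'],1),'w',s['grip_width'],s['grasp_force'])
def grab(n):
    s,R,p=st(); f=viewer.grab_frame(n)
    if 'hand_eye' in f:
        T=np.eye(4);T[:3,:3]=R;T[:3,3]=p
        C=T@np.array(f['hand_eye']); f['_R']=C[:3,:3].T; f['_t']=-C[:3,:3].T@C[:3,3]
    else: f['_R']=np.array(f['R']);f['_t']=np.array(f['t'])
    return f
def save(f,n): cv2.imwrite('pics/'+n,cv2.cvtColor(f['pixels'],cv2.COLOR_RGB2BGR))
def ray(f,u,v,z):
    d=f['_R'].T@np.array([(u-f['cx'])/f['fx'],(v-f['cy'])/f['fy'],1]); o=-f['_R'].T@f['_t']
    return o+d*(z-o[2])/d[2]
def proj(f,X):
    c=f['_R']@np.array(X)+f['_t']; return np.array([f['fx']*c[0]/c[2]+f['cx'],f['fy']*c[1]/c[2]+f['cy']])
E
python3 - <<'E'
from h import *
show()
for n in ['scene','side','wrist']:
    f=grab(n); save(f,n+'0.png'); o=-f['_R'].T@f['_t']; print(n,o)
    if n=='wrist': continue
    for t in ['cap_a_mid','gauge','step1','step4','nest1','nest2','nest3','nest4','lid_hinge','lid_handle','parts_tray','breadboard','screwdriver']:
        print(t,[(np.round(d['centre'],3).tolist(),round(d['p'],2)) for d in nets.place_of(f,t)][:5])
E
```

```text
pics
t 0.0 p [ 0.2492 -0.5998  0.4033] R [[0.923, 0.384, -0.001], [0.384, -0.923, 0.002], [-0.0, -0.003, -1.0]] F [ 0.1 -0.1 -0.1] w 0.08540487182331155 0.0
scene [ 1.00060663 -0.49761331  0.86338649]
cap_a_mid [([0.446, -0.243, 0.019], 0.92)]
gauge [([0.597, -0.138, -0.002], 0.8), ([0.595, -0.092, 0.021], 0.32)]
step1 [([0.592, -0.094, 0.021], 0.94), ([0.604, -0.248, 0.019], 0.85), ([0.602, -0.167, 0.026], 0.81), ([0.584, -0.027, 0.019], 0.65), ([0.755, 0.197, 0.001], 0.48)]
step4 [([0.592, -0.094, 0.021], 0.94), ([0.604, -0.248, 0.019], 0.85), ([0.602, -0.167, 0.026], 0.81), ([0.584, -0.027, 0.019], 0.65), ([0.755, 0.197, 0.001], 0.48)]
nest1 [([0.571, 0.248, 0.03], 0.94), ([0.483, 0.231, 0.032], 0.84), ([0.499, 0.15, 0.032], 0.75), ([0.582, 0.16, 0.034], 0.66)]
nest2 [([0.571, 0.248, 0.03], 0.94), ([0.483, 0.231, 0.032], 0.84), ([0.499, 0.15, 0.032], 0.75), ([0.582, 0.16, 0.034], 0.66)]
nest3 [([0.571, 0.248, 0.03], 0.94), ([0.483, 0.231, 0.032], 0.84), ([0.499, 0.15, 0.032], 0.75), ([0.582, 0.16, 0.034], 0.66)]
nest4 [([0.571, 0.248, 0.03], 0.94), ([0.483, 0.231, 0.032], 0.84), (
[... 937 characters left out ...]
8, 0.152, 0.038], 0.63), ([0.608, -0.248, 0.018], 0.63), ([0.566, 0.244, 0.033], 0.57)]
nest3 [([0.484, 0.232, 0.033], 0.73), ([0.498, 0.152, 0.038], 0.63), ([0.608, -0.248, 0.018], 0.63), ([0.566, 0.244, 0.033], 0.57)]
nest4 [([0.484, 0.232, 0.033], 0.73), ([0.498, 0.152, 0.038], 0.63), ([0.608, -0.248, 0.018], 0.63), ([0.566, 0.244, 0.033], 0.57)]
lid_hinge [([0.51, 0.307, 0.074], 0.66), ([0.499, 0.148, 0.04], 0.55)]
lid_handle [([0.499, 0.38, 0.235], 0.79), ([0.752, 0.198, -0.0], 0.58)]
parts_tray [([0.748, 0.014, -0.003], 0.59)]
breadboard [([0.753, 0.196, -0.001], 0.97), ([0.298, 0.227, -0.001], 0.31)]
screwdriver [([0.298, 0.228, 0.0], 0.66)]
wrist [ 0.31957401 -0.57200138  0.37412136]
```

View pics/scene0.png

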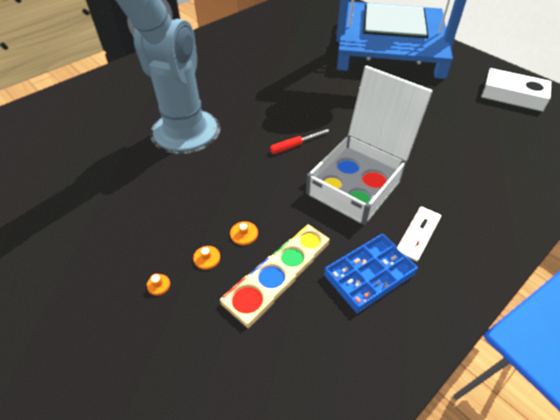

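View pics/side0.png

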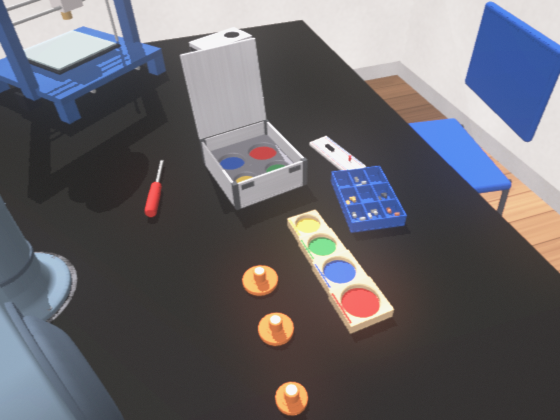

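Both pictures show three caps (scene pixels 158,284; 206,257; 244,233), the gauge with its red step nearest the cameras, and the case open to the right. Next I measure the caps and the gauge.

```bash
cat >> h.py <<'E'
from scipy.optimize import least_squares
def hsv(f): return cv2.cvtColor(f['pixels'],cv2.COLOR_RGB2HSV)
def orange(f):
    h=hsv(f); return ((h[...,0]>=5)&(h[...,0]<=22)&(h[...,1]>130)&(h[...,2]>90)).astype(np.uint8)
def blobs(m,amin=60):
    n,l,s,c=cv2.connectedComponentsWithStats(m); return [(l==i,c[i],s[i]) for i in range(1,n) if s[i][4]>=amin]
A=np.linspace(0,2*np.pi,60)
def model(f,x,y,r,z0=0.):
    def circ(r,z): return np.array([proj(f,[x+r*np.cos(a),y+r*np.sin(a),z0+z]) for a in A],np.float32)
    S=8; m=np.zeros((420,560),np.uint8)
    for rr,za,zb in [(r,0,.01),(.012,.01,.034)]:
        h=cv2.convexHull(np.vstack([circ(rr,za),circ(rr,zb)])); cv2.fillConvexPoly(m,np.round(h*16).astype(np.int32),1,shift=4)
    return m>0
def fitcap(f,b,z0=0.):
    # outer contour of the blob against the model: brute force over sizes
    from scipy.optimize import minimize
    u,v=b[1]; p=ray(f,u,v,.012+z0)[:2]; out=[]
    for r in (.025,.028,.031,.034):
        g=lambda q: -( (model(f,q[0],q[1],r,z0)&b[0]).sum()/(model(f,q[0],q[1],r,z0)|b[0]).sum())
        o=minimize(g,p,method='Nelder-Mead',options=dict(initial_simplex=[p,p+[.006,0],p+[0,.006]],xatol=3e-4)); out.append((round(-o.fun,3),int(r*2000),np.round(o.x,4).tolist()))
    return sorted(out,reverse=True)
def colour(f,c):
    h=hsv(f); H,S,V=h[...,0],h[...,1],h[...,2]
    lo,hi={'yellow':(24,34),'green':(45,85),'blue':(105,128),'red':(172,185)}[c]
    m=(H>=lo)&(H<=hi)
    if c=='red': m|=H<=3
    return (m&(S>140)&(V>60)).astype(np.uint8)
E
python3 - <<'E'
from h import *
for n in ['scene','side']:
    f=grab(n)
    for b in blobs(orange(f)): print(n,b[1].round(),b[2][4],fitcap(f,b)[:3])
    for c in ['yellow','green','blue','red']: print(c,[(ray(f,*b[1],.012).round(3)[:2].tolist(),ray(f,*b[1],.023).round(3)[:2].tolist(),b[2][4]) for b in blobs(colour(f,c),80)])
E
```

```text
scene [219.   9.] 1026 [(np.float64(0.159), 68, [-0.5926, 0.5845]), (np.float64(0.145), 62, [-0.5865, 0.5788]), (np.float64(0.132), 56, [-0.5806, 0.5785])]
scene [243. 234.] 442 [(np.float64(0.713), 68, [0.4507, -0.1304]), (np.float64(0.577), 62, [0.449, -0.1282]), (np.float64(0.543), 56, [0.4543, -0.1396])]
scene [206. 258.] 430 [(np.float64(0.742), 62, [0.4466, -0.2425]), (np.float64(0.699), 68, [0.4448, -0.2425]), (np.float64(0.59), 56, [0.4474, -0.2417])]
scene [158. 285.] 371 [(np.float64(0.787), 50, [0.4314, -0.3698]), (np.float64(0.751), 56, [0.4303, -0.3675]), (np.float64(0.624), 62, [0.4302, -0.3679])]
scene [498. 386.] 107 [(np.float64(0.16), 50, [1.0817, -0.0047]), (np.float64(0.137), 56, [1.0823, -0.0019]), (np.float64(0.116), 62, [1.0729, -0.0023])]
scene [439. 408.] 111 [(np.float64(0.169), 56, [1.0457, -0.1476]), (np.float64(0.166), 50, [1.0352, -0.1262]), (np.float64(0.153), 62, [1.047, -0.1353])]
yellow [([0.49, 0.163], [0.497, 0.155], np.int32(88)), ([0.586, -0.027], [0.592, -0.033], np.int32(225))]
green [([0.576, 0.18], [0.581, 0.171], np.int32(113)), ([0.593, -0.
[... 767 characters left out ...]
.float64(0.828), 50, [0.4329, -0.3681]), (np.float64(0.681), 56, [0.4343, -0.3657]), (np.float64(0.584), 62, [0.4305, -0.3751])]
yellow []
green []
blue [([1.489, 0.429], [1.47, 0.411], np.int32(7952)), ([-0.119, 1.041], [-0.112, 1.013], np.int32(191)), ([0.14, 0.837], [0.143, 0.813], np.int32(226)), ([0.021, 0.887], [0.026, 0.862], np.int32(257)), ([0.069, 0.83], [0.073, 0.806], np.int32(80)), ([1.051, 0.083], [1.04, 0.071], np.int32(3175)), ([0.489, 0.249], [0.486, 0.234], np.int32(184)), ([0.764, 0.006], [0.757, -0.005], np.int32(2126))]
red [([0.575, 0.264], [0.571, 0.249], np.int32(231)), ([0.283, 0.175], [0.284, 0.161], np.int32(397)), ([0.609, -0.245], [0.604, -0.252], np.int32(821))]
```

The fits say 50 mm at (0.432,-0.369), 62 mm at (0.447,-0.242) and 68 mm at (0.451,-0.129), so the 56 mm cap is the absent one. I'll move over them for a close look.

```bash
python3 -m handwheel '3.6 -3.1 0 0 8; 3.6 -3.1 0 0 8; 3.6 -3.1 0 0 8; 3.6 -3.1 0 0 8; 3.6 -3.1 0 0 8;3.6 -3.1 0 0 8; 3.6 -3.1 0 0 8; 0 0 0 0 8; 0 0 0 0 8'
python3 - <<'E'
from h import *
show(); f=grab('wrist'); save(f,'w1.png'); print(f['fx'],f['cx'],f['cy'],np.round(f['hand_eye'],3).tolist())
for b in blobs(orange(f),200): print(b[1].round(),b[2][4],b[2][:4],fitcap(f,b)[:2])
for c in ['yellow','green','blue','red']: print(c,[(ray(f,*b[1],.012).round(4)[:2].tolist(),b[2][4]) for b in blobs(colour(f,c),300)])
for t in ['cap_a_mid','gauge','step1']:
        print(t,[(np.round(d['centre'],3).tolist(),round(d['p'],2)) for d in nets.place_of(f,t)][:5])
E
```

```text
clock: 2.45
tcp_pos: [0.3997, -0.3018, 0.405]
ee_rot: [[0.922, 0.388, 0.0], [0.388, -0.922, -0.001], [0.0, 0.001, -1.0]]
ft_force: [0.2, -0.2, -0.4]
grip_width: 0.0796
grasp_force: 0.0
t 2.45 p [ 0.3997 -0.3018  0.405 ] R [[0.922, 0.388, 0.0], [0.388, -0.922, -0.001], [0.0, 0.001, -1.0]] F [ 0.2 -0.2 -0.4] w 0.07963311394083082 0.0
304.40403183714795 279.041965462716 205.98271735971576 [[-0.0, -0.955, -0.298, 0.076], [1.0, -0.0, 0.0, 0.001], [-0.0, -0.298, 0.955, 0.031], [0.0, 0.0, 0.0, 1.0]]
[159.  76.] 384 [120  40  66  69] [(np.float64(0.08), 68, [0.4507, -0.1287]), (np.float64(0.073), 50, [0.4552, -0.1528])]
[164.  79.] 457 [149  64  30  27] [(np.float64(0.247), 50, [0.4388, -0.1363]), (np.float64(0.201), 56, [0.4373, -0.1409])]
[255. 122.] 544 [218  90  57  59] [(np.float64(0.206), 50, [0.4477, -0.261]), (np.float64(0.186), 68, [0.4452, -0.2418])]
[342. 173.] 276 [317 151  44  44] [(np.float64(0.156), 56, [0.4305, -0.3682]), (np.float64(0.129), 62, [0.4283, -0.3701])]
yellow [([0.4519, -0.1281], np.int32(2346)), ([0.4476, -0.2388], np.int32(1714)), ([0.4329, -0.3634], np.int32(968))]
green []
blue []
red []
cap_a_mid [([0.441, -0.247, 0.018], 0.64)]
gauge []
step1 []
```

View pics/w1.png

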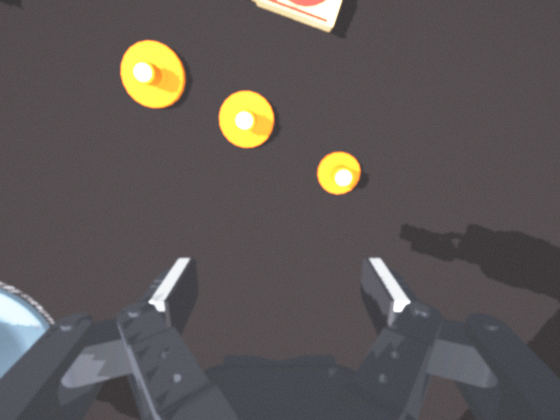

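The close view shows the caps at pixels (152,75), (246,119) and (339,173), growing in size from right to left. I'll refit them with a wider hue range, since the wrist view renders them yellower.

```bash
cat >> h.py <<'E'
def capmask(f):
    h=hsv(f); m=((h[...,0]>=5)&(h[...,0]<=34)&(h[...,1]>110)&(h[...,2]>90)).astype(np.uint8)
    return cv2.morphologyEx(m,cv2.MORPH_CLOSE,np.ones((9,9)))
def caps(f,z0=0.,amin=300):
    for b in blobs(capmask(f),amin):
        x,y,w,h,a=b[2]
        if b[1][1]>290 or w>160: continue
        print('cap',b[1].round(),b[2],[(round(float(s),2),d,p) for s,d,p in fitcap(f,b,z0)[:2]])
def go(x,y,z=None):
    s,R,p=st(); t=np.array([x,y,p[2] if z is None else z]); print('to',np.round(t,4),'tool cm',np.round(R.T@(t-p)*100,2))
E
python3 - <<'E'
from h import *
f=grab('wrist'); caps(f); go(.432,-.368,.186)
E
```

```text
cap [150.  72.] [ 117   37   67   70 3367] [(0.89, 68, [0.451, -0.1284]), (0.74, 62, [0.4528, -0.1263])]
cap [244. 116.] [ 216   87   57   59 2404] [(0.84, 62, [0.4462, -0.2425]), (0.81, 68, [0.4453, -0.2421])]
cap [336. 169.] [ 315  148   45   44 1343] [(0.78, 50, [0.4316, -0.3678]), (0.75, 56, [0.4302, -0.3693])]
to [ 0.432 -0.368  0.186] tool cm [ 0.76  7.14 21.86]
```

```bash
python3 -m handwheel '0.2 1.8 4 0 5; 0.2 1.8 4 0 5; 0.2 1.8 4 0 5; 0.2 1.7 4 0 5; 0 0 2 0 5; 0 0 0 0 5; 0 0 0 0 5'
python3 - <<'E'
from h import *
f=grab('wrist'); save(f,'w2.png'); caps(f); show(); go(.432,-.368,.186); print(proj(f,[.432,-.368,.034]))
E
```

```text
clock: 3.4
tcp_pos: [0.433, -0.3664, 0.2246]
ee_rot: [[0.924, 0.382, -0.001], [0.382, -0.924, 0.0], [-0.001, -0.001, -1.0]]
ft_force: [0.0, -0.6, 0.3]
grip_width: 0.0498
grasp_force: 0.0
cap [ 98. 135.] [  39   82  114  109 8712] [(0.89, 62, [0.4465, -0.2419]), (0.77, 68, [0.4443, -0.2436])]
cap [280. 230.] [ 241  195   79   76 4074] [(0.84, 50, [0.4313, -0.3683]), (0.72, 56, [0.4286, -0.3691])]
t 3.45 p [ 0.4337 -0.3665  0.2258] R [[0.924, 0.383, 0.001], [0.383, -0.924, -0.001], [0.001, 0.002, -1.0]] F [0.7 0.2 0.6] w 0.04994567883715514 0.0
to [ 0.432 -0.368  0.186] tool cm [-0.22  0.07  3.98]
[279.68724197 250.83946732]
```

View pics/w2.png

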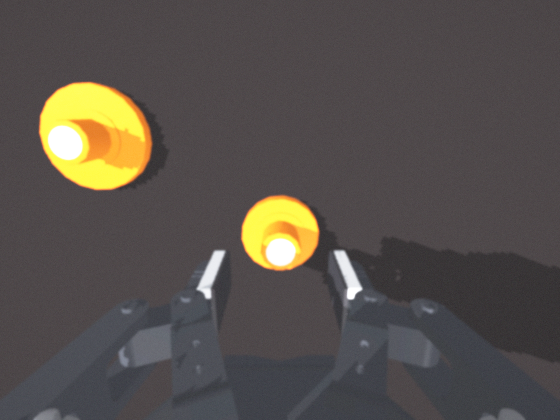

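The knob top at (281,252) lies midway between the pads, on the projected (280,251). Grasping.

```bash
python3 -m handwheel '-0.2 0.1 2 0 5; 0 0 2 0 5; 0 0 0 0 5; 0 0 0 0 1.5; 0 0 0 0 1.5; 0 0 0 0 1.5; 0 0 0 0 1.5; 0 0 0 0 1.5'; python3 -m handwheel '0 0 -3 0 1.5; 0 0 -4 0 1.5;0 0 -3 0 1.5; 0 0 0 0 1.5; 0 0 0 0 1.5'
python3 - <<'E'
from h import *
show(); go(.51,-.1,.29)
E
```

```text
clock: 4.25
tcp_pos: [0.4331, -0.368, 0.187]
ee_rot: [[0.923, 0.384, 0.003], [0.384, -0.923, -0.002], [0.002, 0.003, -1.0]]
ft_force: [-1.2, -0.1, 7.4]
grip_width: 0.022
grasp_force: 59.2
clock: 4.75
tcp_pos: [0.4323, -0.3675, 0.286]
ee_rot: [[0.923, 0.384, 0.002], [0.384, -0.923, -0.002], [0.001, 0.002, -1.0]]
ft_force: [-0.7, -0.8, -0.7]
grip_width: 0.0215
grasp_force: 58.9
t 4.75 p [ 0.4323 -0.3675  0.286 ] R [[0.923, 0.384, 0.002], [0.384, -0.923, -0.002], [0.001, 0.002, -1.0]] F [-0.7 -0.8 -0.7] w 0.021543004512283408 58.85055720806122
to [ 0.51 -0.1   0.29] tool cm [ 17.44 -21.72  -0.43]
```

```bash
python3 -m handwheel '0 0 0 7.5 1.5; 0 0 0 7.5 1.5; 2 -4.4 0 0 1.5; 2 -4.4 0 0 1.5; 2 -4.4 0 0 1.5; 2 -4.4 0 0 1.5; 2 -4.4 0 0 1.5; 0 0 0 0 1.5; 0 0 0 0 1.5'
python3 - <<'E'
from h import *
f=grab('wrist'); save(f,'w3.png'); show()
for c in ['yellow','green','blue','red']: print(c,[(b[1].round(),ray(f,*b[1],.012).round(4)[:2].tolist(),b[2][4]) for b in blobs(colour(f,c),300)])
for t in ['gauge','step1']:
        print(t,[(np.round(d['centre'],3).tolist(),round(d['p'],2)) for d in nets.place_of(f,t)][:5])
s,R,p=st(); print('TCP axis at knob top/skirt',proj(f,p+R@[0,0,.155]),proj(f,p+R@[0,0,.186]))
E
```

```text
clock: 5.65
tcp_pos: [0.5018, -0.1338, 0.2832]
ee_rot: [[0.991, 0.137, -0.003], [0.137, -0.991, 0.001], [-0.003, -0.002, -1.0]]
ft_force: [-0.4, -0.7, -1.3]
grip_width: 0.0218
grasp_force: 58.9
t 5.7 p [ 0.5014 -0.1359  0.2832] R [[0.991, 0.133, -0.003], [0.133, -0.991, 0.0], [-0.003, -0.001, -1.0]] F [-0.1  0.4 -1.1] w 0.021351767813128274 58.92106890678406
yellow [(array([152.,  75.]), [0.5886, -0.0287], np.int32(3921)), (array([148., 121.]), [0.5557, -0.0266], np.int32(376))]
green [(array([243.,  79.]), [0.5945, -0.0951], np.int32(4872))]
blue [(array([343.,  84.]), [0.6012, -0.168], np.int32(6029))]
red [(array([451.,  89.]), [0.6085, -0.2476], np.int32(6993))]
gauge [([0.6, -0.139, -0.005], 0.56)]
step1 [([0.586, -0.027, 0.022], 0.88), ([0.61, -0.246, 0.02], 0.82), ([0.593, -0.088, 0.022], 0.79), ([0.606, -0.17, 0.019], 0.79)]
TCP axis at knob top/skirt [285.72504372 284.62318188] [284.63128728 254.50797356]
```

View pics/w3.png

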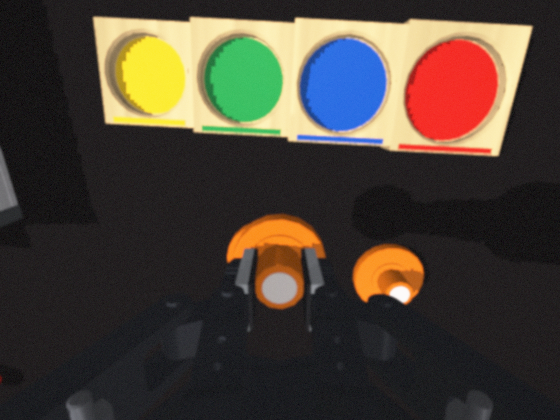

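The cap hangs straight and centred in the pads (skirt centre u≈276). All four steps show at (152,75), (243,79), (343,84) and (451,89). I'll take one settled measurement and a rigid fit.

```bash
cat >> h.py <<'E'
S4={'yellow':.114,'green':.047,'blue':-.026,'red':-.105}
def gaugefit(f,z=.016):
    P=[];s=[]
    for c in S4:
        bb=sorted(blobs(colour(f,c),1500),key=lambda b:-b[2][4])
        if bb: P.append(ray(f,*bb[0][1],z)[:2]); s.append(S4[c])
    P=np.array(P);s=np.array(s)
    fun=lambda q:(q[:2]+np.outer(s,[-np.sin(q[2]),np.cos(q[2])])-P).ravel()
    q=least_squares(fun,[.597,-.138,0]).x
    print('gauge',q.round(4),'res mm',(fun(q)*1000).round(1))
    for i,c in enumerate(S4): print('step',i+1,(q[:2]+S4[c]*np.array([-np.sin(q[2]),np.cos(q[2])])).round(4))
E
python3 -m handwheel '0 0 0 0 1.5; 0 0 0 0 1.5;0 0 0 0 1.5; 0 0 0 0 1.5;0 0 0 0 1.5'
python3 - <<'E'
from h import *
show(); f=grab('wrist'); gaugefit(f); gaugefit(f,.012); show(); go(.587,-.027,.23)
E
```

```text
clock: 6.3
tcp_pos: [0.5022, -0.1363, 0.2848]
ee_rot: [[0.991, 0.131, 0.0], [0.131, -0.991, -0.0], [0.0, 0.0, -1.0]]
ft_force: [-0.3, -0.4, -0.8]
grip_width: 0.0215
grasp_force: 58.9
t 6.3 p [ 0.5022 -0.1363  0.2848] R [[0.991, 0.131, 0.0], [0.131, -0.991, -0.0], [0.0, 0.0, -1.0]] F [-0.3 -0.4 -0.8] w 0.021491260848327868 58.92107427120209
gauge [ 0.5985 -0.1422  0.0904] res mm [-0.2  1.6  0.   0.3  0.2 -0.7  0.  -1.1]
step 1 [ 0.5882 -0.0286]
step 2 [ 0.5943 -0.0953]
step 3 [ 0.6009 -0.168 ]
step 4 [ 0.608  -0.2467]
gauge [ 0.5989 -0.1423  0.0904] res mm [-0.1 -0.2  0.1 -0.4  0.1 -0.1 -0.1  0.7]
step 1 [ 0.5886 -0.0287]
step 2 [ 0.5946 -0.0955]
step 3 [ 0.6012 -0.1682]
step 4 [ 0.6084 -0.2468]
t 6.35 p [ 0.5022 -0.1361  0.2847] R [[0.991, 0.132, 0.0], [0.132, -0.991, -0.0], [0.0, 0.0, -1.0]] F [ 0.2  0.4 -0.7] w 0.021811864216773683 58.92116725444794
to [ 0.587 -0.027  0.23 ] tool cm [ 9.84 -9.7   5.48]
```

```bash
python3 -m handwheel '2.5 -2.4 0 0 1.5; 2.5 -2.4 0 0 1.5; 2.5 -2.4 0 0 1.5; 2.4 -2.3 0 0 1.5; 0 0 3 0 1.5; 0 0 3 0 1.5; 0 0 0 0 1.5; 0 0 0 0 1.5;0 0 0 0 1.5'
python3 - <<'E'
from h import *
f=grab('wrist'); save(f,'w4.png'); show(); go(.588,-.0285,.205)
E
```

```text
clock: 7.25
tcp_pos: [0.5887, -0.0292, 0.2263]
ee_rot: [[0.991, 0.131, 0.003], [0.131, -0.991, -0.0], [0.003, 0.0, -1.0]]
ft_force: [-0.7, 0.4, 0.2]
grip_width: 0.0221
grasp_force: 58.8
t 7.3 p [ 0.5888 -0.0292  0.2266] R [[0.991, 0.131, 0.004], [0.131, -0.991, -0.0], [0.004, 0.001, -1.0]] F [-0.5 -0.6 -0.5] w 0.02206359528919197 58.784582018852234
to [ 0.588  -0.0285  0.205 ] tool cm [-0.08 -0.08  2.16]
```

View pics/w4.png

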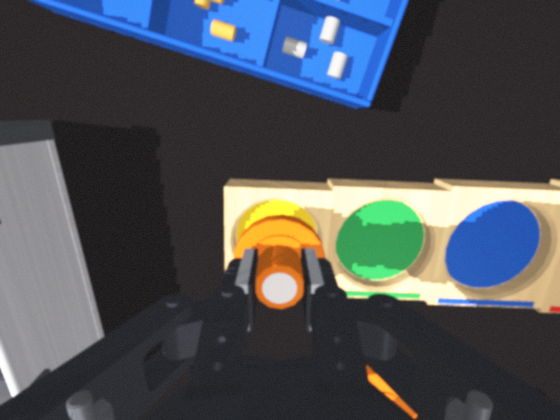

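The skirt (centre u≈279) sits over the yellow pocket (u≈279), so I'll lower it.

```bash
python3 -m handwheel '-0.1 0 1.0 0 1.5; 0 0 0.5 0 1.5; 0 0 0 0 1.5; 0 0 0.5 0 1.5; 0 0 0.3 0 1.5; 0 0 0 0 1.5;0 0 0 0 1.5'
```

```text
clock: 8.0
tcp_pos: [0.5876, -0.0285, 0.202]
ee_rot: [[0.991, 0.132, 0.003], [0.132, -0.991, 0.001], [0.003, -0.0, -1.0]]
ft_force: [2.8, 1.4, 0.2]
grip_width: 0.0222
grasp_force: 59.4
```

```bash
python3 -m handwheel '0 0 0.2 0 1.5; 0 0 0.1 0 1.5; 0 0 0 0 1.5; 0 0 0 0 1.5'; python3 -m handwheel '0 0 0 0 5; 0 0 0 0 5; 0 0 0 0 5; 0 0 -4 0 5; 0 0 -4 0 5; 0 0 -1 0 5; -2 2.5 0 0 5;-2 2.5 0 0 5;0 0 0 0 5;0 0 0 0 5'
python3 - <<'E'
from h import *
f=grab('wrist'); save(f,'w5.png'); show(); caps(f,.012)
f=grab('scene'); caps(f,0,150)
E
```

```text
clock: 8.4
tcp_pos: [0.5875, -0.0284, 0.1992]
ee_rot: [[0.991, 0.132, 0.002], [0.132, -0.991, 0.001], [0.002, -0.0, -1.0]]
ft_force: [2.8, 2.2, 3.2]
grip_width: 0.0223
grasp_force: 59.6
clock: 9.4
tcp_pos: [0.5525, -0.0853, 0.2877]
ee_rot: [[0.992, 0.128, -0.003], [0.128, -0.992, -0.0], [-0.003, -0.0, -1.0]]
ft_force: [-0.0, 0.9, 0.1]
grip_width: 0.0502
grasp_force: 0.0
t 9.45 p [ 0.5532 -0.0839  0.288 ] R [[0.991, 0.131, -0.002], [0.131, -0.991, 0.0], [-0.002, -0.001, -1.0]] F [-0.9  0.3 -0.2] w 0.049921629280659865 0.0
cap [212. 160.] [ 178  120   69   81 3918] [(0.72, 56, [0.5845, -0.0293]), (0.7, 50, [0.5874, -0.029])]
cap [483. 197.] [ 437  120   94  103 1364] [(0.23, 50, [0.5723, -0.2473]), (0.21, 56, [0.5725, -0.2519])]
cap [192.  14.] [177   0  31  31 539] [(0.32, 68, [-0.6166, 0.4657]), (0.29, 62, [-0.6221, 0.4687])]
cap [52. 77.] [   0   50  108   56 1675] [(0.15, 68, [-0.5622, -0.199]), (0.13, 62, [-0.5589, -0.1933])]
cap [244. 233.] [229 221  30  25 583] [(0.95, 68, [0.451, -0.1301]), (0.81, 62, [0.4495, -0.128])]
cap [308. 238.] [292 225  29  24 365] [(0.75, 56, [0.5736, -0.02]), (0.73, 50, [0.5774, -0.0216])]
cap [535. 279.] [ 489  240   71   87 1110] [(0.32, 68, [1.0295, 0.3349]), (0.31, 62, [1.0273, 0.3382])]
cap [206. 257.] [193 245  28  25 559] [(0.95, 62, [0.4466, -0.2424]), (0.91, 68, [0.448, -0.2435])]
```

View pics/w5.png

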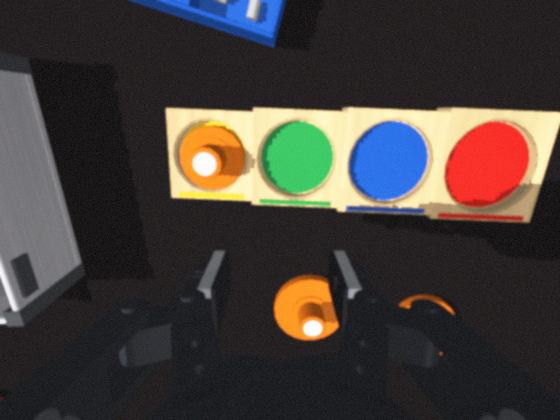

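The 50 mm cap is seated in the yellow step, at pixel (212,157) with its TCP at 0.199. Now for the 62 mm cap.

```bash
python3 -m handwheel '-3.2 3.6 0 0 5; -3.2 3.6 0 0 5; -3.2 3.6 0 0 5; -3 3.5 1 0 5; 0 0 4 0 5;0 0 1 0 5; 0 0 0 0 5; 0 0 0 0 5;0 0 0 0 5'
python3 - <<'E'
from h import *
f=grab('wrist'); show(); caps(f); go(.4465,-.2422,.186); print(proj(f,[.4465,-.2422,.034]))
E
```

```text
clock: 10.4
tcp_pos: [0.4496, -0.241, 0.23]
ee_rot: [[0.991, 0.135, 0.003], [0.135, -0.991, -0.0], [0.003, 0.001, -1.0]]
ft_force: [0.1, 0.1, 0.1]
grip_width: 0.0502
grasp_force: 0.0
t 10.45 p [ 0.4494 -0.2412  0.2301] R [[0.991, 0.134, 0.003], [0.134, -0.991, -0.001], [0.003, 0.001, -1.0]] F [ 0.2 -0.2  0.2] w 0.0502247095536731 0.0
cap [324.  30.] [ 258    0  134   41 1511] [(0.23, 56, [0.594, -0.2489]), (0.23, 62, [0.5967, -0.2468])]
cap [111. 203.] [  54  153  111  103 8266] [(0.92, 68, [0.4503, -0.1285]), (0.78, 62, [0.4532, -0.1268])]
cap [278. 230.] [ 232  187   94   90 6124] [(0.91, 62, [0.4461, -0.242]), (0.79, 68, [0.4435, -0.2425])]
to [ 0.4465 -0.2422  0.186 ] tool cm [-0.31  0.05  4.41]
[278.52037413 250.64083293]
```

```bash
python3 -m handwheel '-0.3 0 2 0 5; 0 0 2.4 0 5; 0 0 0 0 5; 0 0 0 0 1.5; 0 0 0 0 1.5; 0 0 0 0 1.5; 0 0 0 0 1.5; 0 0 0 0 1.5'; python3 -m handwheel '0 0 -4 0 1.5; 0 0 -4 0 1.5;4.1 -3.1 0 0 1.5; 4.1 -3.1 0 0 1.5; 4.1 -3.1 0 0 1.5; 4.1 -3.1 0 0 1.5; 0 0 2 0 1.5; 0 0 2 0 1.5; 0 0 0 0 1.5; 0 0 0 0 1.5'
python3 -m handwheel '0 0 0 0 1.5;0 0 0 0 1.5'
python3 - <<'E'
from h import *
f=grab('wrist'); save(f,'w6.png'); show(); go(.5943,-.0953,.209)
E
```

```text
clock: 11.25
tcp_pos: [0.4458, -0.2428, 0.1863]
ee_rot: [[0.991, 0.132, 0.003], [0.132, -0.991, -0.001], [0.003, 0.001, -1.0]]
ft_force: [-0.0, 1.5, 7.1]
grip_width: 0.0217
grasp_force: 59.4
clock: 12.25
tcp_pos: [0.5865, -0.1024, 0.2244]
ee_rot: [[0.991, 0.131, -0.001], [0.131, -0.991, -0.0], [-0.001, -0.0, -1.0]]
ft_force: [0.7, -0.9, 0.1]
grip_width: 0.0225
grasp_force: 58.8
clock: 12.45
tcp_pos: [0.5874, -0.1026, 0.2261]
ee_rot: [[0.991, 0.131, 0.002], [0.131, -0.991, -0.001], [0.002, 0.001, -1.0]]
ft_force: [0.4, -0.3, -1.0]
grip_width: 0.022
grasp_force: 58.8
t 12.5 p [ 0.5874 -0.1025  0.226 ] R [[0.991, 0.131, 0.002], [0.131, -0.991, -0.0], [0.002, 0.001, -1.0]] F [ 0.9  0.1 -0.3] w 0.0220622927685794 58.84846866130829
to [ 0.5943 -0.0953  0.209 ] tool cm [ 0.78 -0.62  1.7 ]
```

```bash
python3 -m handwheel '0.8 -0.6 0 0 1.5; 0 0 0 0 1.5; 0 0 1 0 1.5; 0 0 0.5 0 1.5; 0 0 0 0 1.5; 0 0 0.3 0 1.5; 0 0 0 0 1.5; 0 0 0 0 1.5';python3 -m handwheel '0 0 0.2 0 1.5; 0 0 0.1 0 1.5; 0 0 0 0 1.5; 0 0 0 0 1.5'
```

```text
clock: 13.3
tcp_pos: [0.5939, -0.095, 0.2083]
ee_rot: [[0.991, 0.131, -0.002], [0.131, -0.991, -0.0], [-0.002, 0.0, -1.0]]
ft_force: [-4.7, 1.3, 10.5]
grip_width: 0.0219
grasp_force: 60.0
clock: 13.7
tcp_pos: [0.5941, -0.0949, 0.208]
ee_rot: [[0.991, 0.131, -0.003], [0.131, -0.991, -0.001], [-0.003, 0.0, -1.0]]
ft_force: [-10.8, 1.2, 26.4]
grip_width: 0.0221
grasp_force: 61.9
```

It makes contact at TCP z = 0.208, rising to 26 N, so it stays on top of step 2 and goes on to step 3.

```bash
python3 -m handwheel '0 0 -3 0 1.5; 0 3.6 0 0 1.5; -0.3 3.7 0 0 1.5; 0 0 0 0 1.5; 0 0 0 0 1.5;0 0 0 0 1.5;0 0 0 0 1.5'
python3 - <<'E'
from h import *
f=grab('wrist'); save(f,'w7.png'); show(); go(.6009,-.168,.209)
E
```

```text
clock: 14.4
tcp_pos: [0.6007, -0.1659, 0.2332]
ee_rot: [[0.991, 0.134, -0.001], [0.134, -0.991, 0.001], [-0.001, -0.001, -1.0]]
ft_force: [-0.0, 1.0, -0.4]
grip_width: 0.0218
grasp_force: 59.4
t 14.45 p [ 0.6008 -0.1659  0.2334] R [[0.991, 0.134, -0.001], [0.134, -0.991, 0.001], [-0.0, -0.001, -1.0]] F [-0.2 -0.5 -0.1] w 0.022006656290054938 59.40856218338013
to [ 0.6009 -0.168   0.209 ] tool cm [-0.02  0.21  2.44]
```

View pics/w7.png

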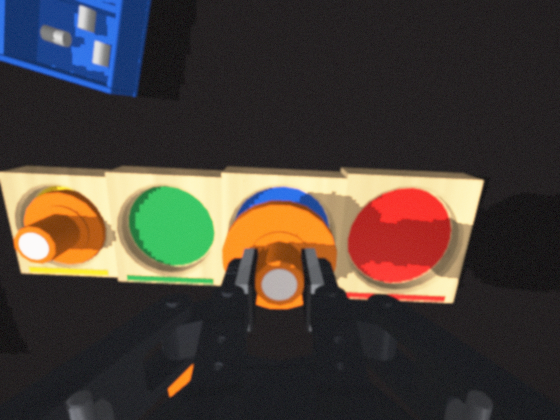

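The skirt (u≈279) is about 3 px left of the blue pocket (u≈283), which matches the 2 mm correction. Lowering.

```bash
python3 -m handwheel '0 0.2 1 0 1.5; 0 0 1 0 1.5; 0 0 0.5 0 1.5; 0 0 0.5 0 1.5; 0 0 0 0 1.5; 0 0 0.3 0 1.5; 0 0 0.1 0 1.5; 0 0 0 0 1.5;0 0 0 0 1.5'
```

```text
clock: 15.35
tcp_pos: [0.6007, -0.169, 0.1994]
ee_rot: [[0.991, 0.132, -0.001], [0.132, -0.991, 0.001], [-0.001, -0.001, -1.0]]
ft_force: [-1.8, 2.4, -0.8]
grip_width: 0.0217
grasp_force: 59.4
```

```bash
python3 -m handwheel '0 0 0.1 0 1.5; 0 0 0 0 1.5; 0 0 0 0 5; 0 0 0 0 5; 0 0 0 0 5; 0 0 -4 0 5; 0 0 -5 0 5; 0 0 0 0 5'; python3 -m handwheel '-3.6 -1.5 0 0 5; -3.6 -1.5 0 0 5; -3.6 -1.5 0 0 5; -3.5 -1.4 0 0 5; 0 0 3 0 5; 0 0 3 0 5; 0 0 0 0 5;0 0 0 0 5; 0 0 0 0 5'
python3 - <<'E'
from h import *
f=grab('wrist'); save(f,'w8.png'); show(); caps(f);caps(f,.012); go(.4505,-.1287,.186); f=grab('scene'); save(f,'s8.png'); caps(f,.012,150)
E
```

```text
clock: 16.15
tcp_pos: [0.6052, -0.1714, 0.2973]
ee_rot: [[0.991, 0.131, 0.017], [0.131, -0.991, -0.005], [0.016, 0.007, -1.0]]
ft_force: [1.1, 0.0, 0.7]
grip_width: 0.0499
grasp_force: 0.0
clock: 17.05
tcp_pos: [0.4528, -0.1306, 0.2301]
ee_rot: [[0.991, 0.131, 0.003], [0.131, -0.991, -0.001], [0.003, 0.001, -1.0]]
ft_force: [1.3, -0.4, -0.0]
grip_width: 0.0501
grasp_force: 0.0
t 17.1 p [ 0.4528 -0.1305  0.2302] R [[0.991, 0.131, 0.004], [0.131, -0.991, -0.001], [0.003, 0.001, -1.0]] F [ 0.7  0.3 -0.2] w 0.04979801206700149 0.0
cap [114.  18.] [  62    0  102   38 2534] [(0.64, 50, [0.5817, -0.0177]), (0.62, 56, [0.5845, -0.0164])]
cap [387.  18.] [ 332    0  116   44 3719] [(0.98, 68, [0.6085, -0.1731]), (0.96, 62, [0.605, -0.1736])]
cap [512.  65.] [ 460    0  100   77 1361] [(0.17, 50, [0.5705, -0.2524]), (0.16, 68, [0.5975, -0.2588])]
cap [274. 229.] [ 223  181  103   98 7332] [(0.92, 68, [0.4505, -0.1287]), (0.78, 62, [0.4528, -0.1289])]
cap [114.  18.] [  62    0  102   38 2534] [(0.63, 50, [0.58, -0.0236]), (0.61, 56, [0.5828, -0.0217])]
cap [387.  18.] [ 332    0  116   44 371
[... 240 characters left out ...]
8]), (0.82, 68, [0.453, -0.1283])]
to [ 0.4505 -0.1287  0.186 ] tool cm [-0.22 -0.21  4.42]
cap [228.   7.] [204   0  62  22 701] [(0.24, 68, [-0.5436, 0.6037]), (0.22, 62, [-0.5455, 0.5988])]
cap [52. 78.] [   0   51  109   55 1668] [(0.16, 68, [-0.544, -0.2228]), (0.14, 62, [-0.5379, -0.1924])]
cap [244. 233.] [229 221  30  25 560] [(0.95, 68, [0.459, -0.1341]), (0.85, 62, [0.4615, -0.1331])]
cap [308. 238.] [292 225  29  24 365] [(0.75, 56, [0.58, -0.0275]), (0.73, 50, [0.584, -0.0289])]
cap [535. 279.] [ 489  240   71   87 1111] [(0.32, 68, [1.0286, 0.3268]), (0.31, 62, [1.0265, 0.3269])]
cap [260. 282.] [222 264  63  50 857] [(0.59, 62, [0.6012, -0.1701]), (0.57, 56, [0.5994, -0.1685])]
```

View pics/w8.png

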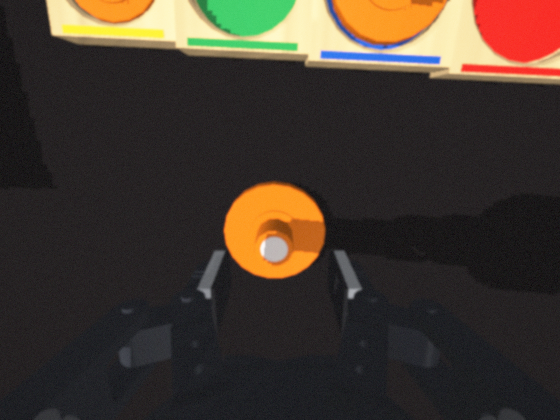

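The 68 mm cap at (274,230) lies between the open fingers, and the 62 mm cap is down in the blue step at (387,5). Grasping the 68 mm cap for its try in step 2.

```bash
python3 -m handwheel '-0.2 -0.2 2 0 5; 0 0 2.4 0 5; 0 0 0 0 5; 0 0 0 0 1.5; 0 0 0 0 1.5; 0 0 0 0 1.5; 0 0 0 0 1.5; 0 0 0 0 1.5'; python3 -m handwheel '0 0 -4 0 1.5; 0 0 -4 0 1.5; 0 0 -1 0 1.5; 3.7 -0.4 0 0 1.5; 3.7 -0.4 0 0 1.5; 3.7 -0.3 0 0 1.5; 3.6 -0.3 0 0 1.5; 0 0 0 0 1.5; 0 0 0 0 1.5;0 0 0 0 1.5'
python3 - <<'E'
from h import *
show(); go(.5943,-.0953,.235)
E
```

```text
clock: 17.95
tcp_pos: [0.4503, -0.1286, 0.1862]
ee_rot: [[0.991, 0.132, 0.003], [0.132, -0.991, -0.001], [0.003, 0.001, -1.0]]
ft_force: [-1.4, 0.8, 6.7]
grip_width: 0.0219
grasp_force: 59.4
clock: 18.95
tcp_pos: [0.5917, -0.0957, 0.2737]
ee_rot: [[0.991, 0.131, -0.003], [0.131, -0.991, -0.0], [-0.003, -0.0, -1.0]]
ft_force: [-1.2, 0.0, -0.4]
grip_width: 0.022
grasp_force: 58.9
t 18.95 p [ 0.5917 -0.0957  0.2737] R [[0.991, 0.131, -0.003], [0.131, -0.991, -0.0], [-0.003, -0.0, -1.0]] F [-1.2  0.  -0.4] w 0.022049665926261616 58.88755023479462
to [ 0.5943 -0.0953  0.235 ] tool cm [ 0.27 -0.    3.87]
```

Down onto step 2 until contact (expected at about 0.208), then up and along to step 4.

```bash
python3 -m handwheel '0.3 0 3 0 1.5; 0 0 2 0 1.5; 0 0 1 0 1.5; 0 0 0 0 1.5; 0 0 0.5 0 1.5; 0 0 0.3 0 1.5; 0 0 0.1 0 1.5; 0 0 0 0 1.5; 0 0 0 0 1.5'
python3 - <<'E'
from h import *
go(.608,-.2467,.235)
E
```

```text
clock: 19.85
tcp_pos: [0.5967, -0.0949, 0.2083]
ee_rot: [[0.991, 0.131, 0.001], [0.131, -0.991, -0.001], [0.001, 0.001, -1.0]]
ft_force: [-2.5, 0.4, 7.4]
grip_width: 0.0221
grasp_force: 59.8
to [ 0.608  -0.2467  0.235 ] tool cm [-0.87 15.2  -2.66]
```

It rests on top of step 2 (contact at 0.208, 7 N). Next to step 4, passing high over the knob in step 3.

```bash
python3 -m handwheel '0 0 -4 0 1.5; 0 0 -3 0 1.5; -0.2 3.8 0 0 1.5; -0.2 3.8 0 0 1.5; -0.2 3.8 0 0 1.5; -0.2 3.8 0 0 1.5; 0 0 4 0 1.5; 0 0 0 0 1.5; 0 0 0 0 1.5;0 0 0 0 1.5'
python3 - <<'E'
from h import *
f=grab('wrist'); save(f,'w9.png'); show(); go(.608,-.2467,.209)
E
```

```text
clock: 20.85
tcp_pos: [0.6094, -0.2451, 0.2374]
ee_rot: [[0.991, 0.134, 0.003], [0.134, -0.991, 0.0], [0.003, 0.0, -1.0]]
ft_force: [-0.2, -0.5, 0.5]
grip_width: 0.0218
grasp_force: 58.9
t 20.9 p [ 0.6095 -0.2451  0.2377] R [[0.991, 0.134, 0.004], [0.134, -0.991, -0.0], [0.003, 0.001, -1.0]] F [-0.6 -0.3 -0.4] w 0.02203943757382469 58.90559792518616
to [ 0.608  -0.2467  0.209 ] tool cm [-0.18  0.13  2.87]
```

View pics/w9.png

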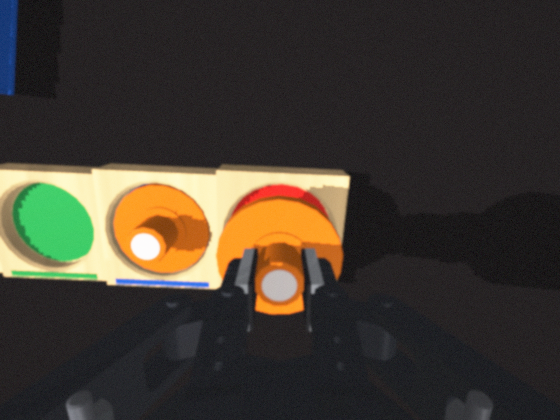

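The 68 mm skirt (centre u≈280) is over the red pocket (u≈281). Lowering into step 4.

```bash
python3 -m handwheel '-0.1 0.1 2 0 1.5; 0 0 1 0 1.5; 0 0 0.5 0 1.5; 0 0 0.2 0 1.5; 0 0 0 0 1.5; 0 0 0.2 0 1.5; 0 0 0 0 1.5;0 0 0 0 1.5'
```

```text
clock: 21.7
tcp_pos: [0.6076, -0.2474, 0.1983]
ee_rot: [[0.991, 0.132, 0.0], [0.132, -0.991, 0.0], [0.0, -0.0, -1.0]]
ft_force: [-2.9, 2.3, 5.3]
grip_width: 0.0218
grasp_force: 59.8
```

```bash
python3 -m handwheel '0 0 0 0 5; 0 0 0 0 5; 0 0 0 0 5; 0 0 -4 0 5; 0 0 -4 0 5; 0 0 -4 0 5'; python3 -m handwheel '-1.2 -4.5 -0.8 0 5; -1.2 -4.5 -0.8 0 5;-1.2 -4.5 -0.8 0 5;-1.2 -4.5 -0.8 0 5;-1.2 -4.5 -0.8 0 5;-1.2 -4.5 -0.8 0 5;-1.2 -4.5 -0.8 0 5;-1.2 -4.5 -0.8 0 5;-1.2 -4.5 -0.8 0 5;-1.2 -4.5 -0.8 0 5'; python3 -m handwheel '0 0 0 0 5; 0 0 0 0 5; 0 0 0 0 5;0 0 0 0 5'
python3 - <<'E'
from h import *
show(); f=grab('wrist'); save(f,'w10.png'); show()
for c in ['yellow','green','blue','red']: print(c,[(b[1].round(),ray(f,*b[1],.023).round(4)[:2].tolist(),b[2][4]) for b in blobs(colour(f,c),500)])
for t in ['nest1','lid_hinge','lid_handle']: print(t,[(np.round(d['centre'],3).tolist(),round(d['p'],2)) for d in nets.place_of(f,t)][:5])
g=grab('side'); caps(g,.012,150); save(g,'side10.png')
E
```

```text
clock: 22.3
tcp_pos: [0.6071, -0.2476, 0.3173]
ee_rot: [[0.991, 0.132, -0.001], [0.132, -0.991, 0.0], [-0.001, -0.001, -1.0]]
ft_force: [1.0, -0.1, 0.4]
grip_width: 0.0501
grasp_force: 0.0
clock: 23.3
tcp_pos: [0.4281, 0.1842, 0.3972]
ee_rot: [[0.991, 0.131, 0.001], [0.131, -0.991, -0.0], [0.001, 0.0, -1.0]]
ft_force: [1.1, -0.1, 0.4]
grip_width: 0.0497
grasp_force: 0.0
clock: 23.7
tcp_pos: [0.4298, 0.1809, 0.3962]
ee_rot: [[0.992, 0.128, -0.001], [0.128, -0.992, -0.001], [-0.001, 0.001, -1.0]]
ft_force: [0.3, 0.2, -0.6]
grip_width: 0.0499
grasp_force: 0.0
t 23.7 p [0.4298 0.1809 0.3962] R [[0.992, 0.128, -0.001], [0.128, -0.992, -0.001], [-0.001, 0.001, -1.0]] F [ 0.3  0.2 -0.6] w 0.04994552682903257 0.0
t 23.75 p [0.4298 0.181  0.3962] R [[0.992, 0.128, -0.001], [0.128, -0.992, -0.0], [-0.001, 0.0, -1.0]] F [0.6 0.7 0.3] w 0.05019696751879032 0.0
yellow [(array([491.,  57.]), [0.5846, -0.0196], np.int32(597)), (array([316., 122.]), [0.4981, 0.1476], np.int32(1786))]
green [(array([316.,  33.]), [0.5831, 0.1625], np.int32(2691)), (array([549.,  62.]), [0.5878, -0.08], np.int32(1036))]
blue [(array([241., 126.]), [0.4841, 0.2286], np.int32(2675))]
red [(array([234.,  37.]), [0.5692, 0.2435], np.int32(4148)), (array([268., 287.]), [0.288, 0.1759], np.int32(1687))]
nest1 [([0.488, 0.231, 0.039], 0.76), ([0.498, 0.144, 0.036], 0.73), ([0.586, 0.159, 0.037], 0.56)]
lid_hinge [([0.516, 0.31, 0.072], 0.58)]
lid_handle []
cap [307. 223.] [296 211  23  22 343] [(0.76, 50, [0.587, -0.0276]), (0.66, 56, [0.5899, -0.0195])]
```

View pics/w10.png

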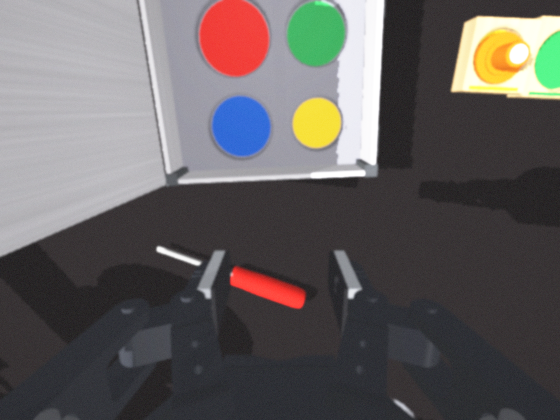

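View pics/side10.png

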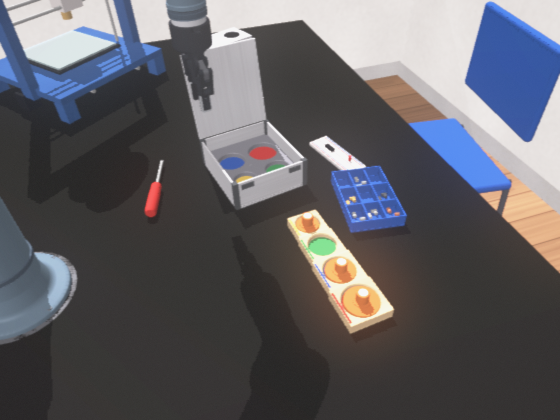

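All three caps are down in the gauge (side view: 307,223; 340,270; 362,299), with green free. The nests show at (316,122) yellow, (316,33) green, (241,126) blue and (234,37) red. I'll start with the 50 mm cap.

```bash
python3 -m handwheel '2.2 3.8 1 0 4.5; 2.2 3.8 1 0 4.5; 2.2 3.8 2 0 4.5; 2.2 3.8 2.5 0 4.5; 2.1 3.8 3 0 4.5; 2.1 3.8 3 0 4.5; 0 0 2.2 0 4.5; 0 0 0 0 4.5; 0 0 0 0 4.5; 0 0 0 0 4.5'
python3 - <<'E'
from h import *
show(); f=grab('wrist'); caps(f,.012); go(.5876,-.0285,.1985)
E
```

```text
clock: 24.95
tcp_pos: [0.5854, -0.0206, 0.2547]
ee_rot: [[0.991, 0.134, 0.002], [0.134, -0.991, 0.001], [0.003, -0.0, -1.0]]
ft_force: [-0.9, -0.3, 0.4]
grip_width: 0.0452
grasp_force: 0.0
t 24.95 p [ 0.5854 -0.0206  0.2547] R [[0.991, 0.134, 0.002], [0.134, -0.991, 0.001], [0.003, -0.0, -1.0]] F [-0.9 -0.3  0.4] w 0.04520987598457042 0.0
cap [234.   7.] [222   0  25  19 359] [(0.51, 50, [0.7385, 0.028]), (0.48, 56, [0.7414, 0.0288])]
cap [289. 225.] [ 252  185   75   84 4396] [(0.74, 56, [0.5842, -0.0288]), (0.71, 50, [0.5873, -0.0286])]
cap [485. 226.] [ 438  186   95   84 5655] [(0.87, 62, [0.6006, -0.1701]), (0.83, 56, [0.6011, -0.1691])]
cap [550. 252.] [ 530  208   30   81 1191] [(0.76, 68, [0.6026, -0.2526]), (0.74, 62, [0.6015, -0.2497])]
to [ 0.5876 -0.0285  0.1985] tool cm [0.08 0.82 5.65]
```

```bash
python3 -m handwheel '0.1 0.8 0 0 4.5; 0 0 3 0 4.5; 0 0 2.6 0 4.5; 0 0 0 0 4.5;0 0 0 0 4.5; 0 0 0 0 1.5; 0 0 0 0 1.5; 0 0 0 0 1.5; 0 0 0 0 1.5; 0 0 0 0 1.5'; python3 -m handwheel '0 0 -3 0 1.5; 0 0 -4 0 1.5; 0 0 -3.5 0 1.5; -1.3 -3.7 0 0 1.5;-1.3 -3.7 0 0 1.5;-1.3 -3.7 0 0 1.5;-1.3 -3.8 0 0 1.5;-1.3 -3.8 0 0 1.5; 0 0 0 0 1.5; 0 0 0 0 1.5'; python3 -m handwheel '0 0 0 0 1.5;0 0 0 0 1.5'
python3 - <<'E'
from h import *
show(); f=grab('wrist'); save(f,'w11.png'); go(.498,.148,.235)
for c in ['yellow','green','blue','red']: print(c,[(b[1].round(),ray(f,*b[1],.023).round(4)[:2].tolist(),b[2][4]) for b in blobs(colour(f,c),500)])
E
```

```text
clock: 26.0
tcp_pos: [0.5885, -0.0291, 0.1993]
ee_rot: [[0.991, 0.132, 0.004], [0.132, -0.991, 0.001], [0.004, -0.0, -1.0]]
ft_force: [0.1, 1.2, 6.3]
grip_width: 0.0221
grasp_force: 58.7
clock: 27.0
tcp_pos: [0.4972, 0.1478, 0.3022]
ee_rot: [[0.991, 0.135, -0.0], [0.135, -0.991, -0.001], [-0.0, 0.001, -1.0]]
ft_force: [0.3, -0.7, -1.2]
grip_width: 0.0216
grasp_force: 59.9
clock: 27.2
tcp_pos: [0.4987, 0.145, 0.302]
ee_rot: [[0.992, 0.128, 0.0], [0.128, -0.992, -0.001], [-0.0, 0.001, -1.0]]
ft_force: [0.0, -0.1, -0.2]
grip_width: 0.022
grasp_force: 59.9
t 27.2 p [0.4987 0.145  0.302 ] R [[0.992, 0.128, 0.0], [0.128, -0.992, -0.001], [-0.0, 0.001, -1.0]] F [ 0.  -0.1 -0.2] w 0.021973383246607386 59.938141107559204
to [0.498 0.148 0.235] tool cm [-0.03 -0.3   6.7 ]
yellow [(array([504., 123.]), [0.5877, -0.0233], np.int32(2875)), (array([274., 198.]), [0.5035, 0.1487], np.int32(1423))]
green [(array([269.,  97.]), [0.5834, 0.1628], np.int32(4429))]
blue [(array([178., 209.]), [0.4837, 0.2295], np.int32(3944))]
red [(array([162., 101.]), [0.5697, 0.244], np.int32(6687))]
```

View pics/w11.png

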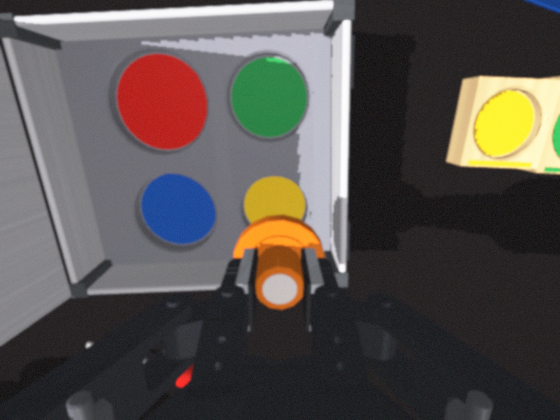

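The wrist view shows the nests at (274,198), (269,97), (178,209) and (162,101), consistent to 1 mm. Lowering into nest 1.

```bash
python3 -m handwheel '0 -0.3 0 0 1.5; 0 0 3 0 1.5; 0 0 3.5 0 1.5; 0 0 0.5 0 1.5; 0 0 0.7 0 1.5; 0 0 0 0 1.5; 0 0 0.7 0 1.5; 0 0 0.5 0 1.5; 0 0 0 0 1.5; 0 0 0 0 1.5'
```

```text
clock: 28.25
tcp_pos: [0.4977, 0.1498, 0.2133]
ee_rot: [[0.991, 0.132, 0.0], [0.132, -0.991, 0.0], [0.0, -0.0, -1.0]]
ft_force: [0.3, 0.9, -0.4]
grip_width: 0.022
grasp_force: 59.9
```

```bash
python3 -m handwheel '0 0 0.3 0 1.5; 0 0 0.1 0 1.5; 0 0 0 0 1.5; 0 0 0 0 1.5'; python3 -m handwheel '0 0 0 0 4; 0 0 0 0 4; 0 0 0 0 4; 0 0 -3 0 4; 0 0 -4 0 4; 0 0 -4 0 4; 0 0 0 0 4; 0 0 0 0 4;0 0 0 0 4'
python3 - <<'E'
from h import *
f=grab('wrist'); save(f,'w12.png'); show(); caps(f,.023); go(.6007,-.169,.255)
E
```

```text
clock: 28.65
tcp_pos: [0.4984, 0.1502, 0.2106]
ee_rot: [[0.991, 0.132, 0.002], [0.132, -0.991, 0.0], [0.002, 0.0, -1.0]]
ft_force: [-0.4, -0.2, 8.0]
grip_width: 0.0218
grasp_force: 60.9
clock: 29.55
tcp_pos: [0.4969, 0.1494, 0.3179]
ee_rot: [[0.991, 0.132, -0.002], [0.132, -0.991, -0.001], [-0.002, 0.001, -1.0]]
ft_force: [-0.4, -0.6, 0.1]
grip_width: 0.0399
grasp_force: 0.0
t 29.6 p [0.4968 0.1494 0.3174] R [[0.991, 0.132, -0.003], [0.132, -0.991, -0.001], [-0.003, 0.001, -1.0]] F [ 0.4 -0.8 -1.4] w 0.040190190539506725 0.0
cap [496. 126.] [ 463   89   63   75 3315] [(0.67, 50, [0.5839, -0.0174]), (0.67, 56, [0.5807, -0.0181])]
cap [279. 197.] [ 250  170   59   59 2397] [(0.85, 50, [0.4975, 0.1483]), (0.73, 56, [0.4958, 0.1487])]
to [ 0.6007 -0.169   0.255 ] tool cm [ 6.14 32.92  6.24]
```

Nest 1 is filled (down at 0.2106, 8 N). Next the 62 mm cap.

```bash
python3 -m handwheel '0.8 4.1 0 0 4.5; 0.8 4.1 0 0 4.5; 0.8 4.1 0 0 4.5; 0.8 4.1 0 0 4.5; 0.8 4.1 0 0 4.5; 0.8 4.1 0 0 4.5; 0.7 4.1 2 0 4.5; 0.7 4.2 2 0 4.5; 0 0 2.2 0 4.5; 0 0 0 0 4.5'; python3 -m handwheel '0 0 0 0 4.5; 0 0 0 0 4.5'
python3 - <<'E'
from h import *
show(); f=grab('wrist'); caps(f,.012); go(.6012,-.1697,.1985)
E
```

```text
clock: 30.6
tcp_pos: [0.5995, -0.17, 0.2512]
ee_rot: [[0.992, 0.128, -0.011], [0.128, -0.992, 0.002], [-0.011, -0.004, -1.0]]
ft_force: [-1.5, -0.0, -0.7]
grip_width: 0.0454
grasp_force: 0.0
clock: 30.8
tcp_pos: [0.6029, -0.166, 0.2576]
ee_rot: [[0.991, 0.135, 0.001], [0.135, -0.991, 0.001], [0.001, -0.001, -1.0]]
ft_force: [-0.5, -0.0, -0.8]
grip_width: 0.0446
grasp_force: 0.0
t 30.8 p [ 0.6029 -0.166   0.2576] R [[0.991, 0.135, 0.001], [0.135, -0.991, 0.001], [0.001, -0.001, -1.0]] F [-0.5 -0.  -0.8] w 0.04463784059843933 0.0
cap [ 89. 220.] [  54  180   72   83 4214] [(0.67, 50, [0.5869, -0.0286]), (0.66, 56, [0.5807, -0.0274])]
cap [282. 221.] [ 240  181   87   84 5150] [(0.89, 62, [0.6003, -0.1698]), (0.77, 56, [0.6027, -0.1692])]
cap [388. 231.] [ 339  182  101  105 7323] [(0.83, 68, [0.6064, -0.2476]), (0.71, 62, [0.61, -0.2491])]
to [ 0.6012 -0.1697  0.1985] tool cm [-0.24  0.33  5.97]
```

```bash
python3 -m handwheel '-0.3 0.3 0 0 4.5; 0 0 3 0 4.5; 0 0 2.9 0 4.5; 0 0 0 0 4.5;0 0 0 0 4.5; 0 0 0 0 1.5; 0 0 0 0 1.5; 0 0 0 0 1.5; 0 0 0 0 1.5; 0 0 0 0 1.5'; python3 -m handwheel '0 0 -3 0 1.5; 0 0 -4 0 1.5; 0 0 -3.6 0 1.5; 0 0 0 0 1.5'; python3 -m handwheel '-0.6 -4.1 0 0 1.5;-0.6 -4.1 0 0 1.5;-0.6 -4.1 0 0 1.5;-0.6 -4.1 0 0 1.5;-0.6 -4.1 0 0 1.5;-0.6 -4.1 0 0 1.5;-0.6 -4.1 0 0 1.5;-0.7 -4.1 0 0 1.5;-0.7 -4.1 0 0 1.5;-0.7 -4.1 0 0 1.5'; python3 -m handwheel '0 0 0 0 1.5;0 0 0 0 1.5;0 0 0 0 1.5;0 0 0 0 1.5'
python3 - <<'E'
from h import *
show(); f=grab('wrist'); save(f,'w13.png'); go(.4838,.2292,.235)
for c in ['yellow','green','blue','red']: print(c,[(b[1].round(),ray(f,*b[1],.023).round(4)[:2].tolist(),b[2][4]) for b in blobs(colour(f,c),500)])
E
```

```text
clock: 31.85
tcp_pos: [0.6007, -0.1691, 0.2008]
ee_rot: [[0.991, 0.133, 0.002], [0.133, -0.991, 0.003], [0.002, -0.002, -1.0]]
ft_force: [-2.0, 3.4, 4.5]
grip_width: 0.0218
grasp_force: 58.7
clock: 32.25
tcp_pos: [0.6032, -0.1721, 0.313]
ee_rot: [[0.991, 0.132, 0.016], [0.132, -0.991, -0.004], [0.015, 0.006, -1.0]]
ft_force: [1.5, -0.1, -0.1]
grip_width: 0.0216
grasp_force: 59.1
clock: 33.25
tcp_pos: [0.4828, 0.2281, 0.305]
ee_rot: [[0.991, 0.132, 0.002], [0.132, -0.991, 0.0], [0.002, -0.0, -1.0]]
ft_force: [1.8, -1.0, -0.8]
grip_width: 0.0219
grasp_force: 59.1
clock: 33.65
tcp_pos: [0.4842, 0.2247, 0.3041]
ee_rot: [[0.992, 0.128, 0.0], [0.128, -0.992, -0.001], [0.0, 0.001, -1.0]]
ft_force: [-0.5, 0.3, -0.8]
grip_width: 0.0215
grasp_force: 59.1
t 33.65 p [0.4842 0.2247 0.3041] R [[0.992, 0.128, 0.0], [0.128, -0.992, -0.001], [0.0, 0.001, -1.0]] F [-0.5  0.3 -0.8] w 0.02145947510582888 59.117411971092224
to [0.4838 0.2292 0.235 ] tool cm [ 0.02 -0.45  6.91]
yellow []
green [(array([374.,  91.]), [0.5835, 0.1625], np.int32(4424))]
blue [(array([271., 188.]), [0.4969, 0.2318], np.int32(1990))]
red [(array([267.,  96.]), [0.5696, 0.2436], np.int32(6680))]
```

View pics/w13.png

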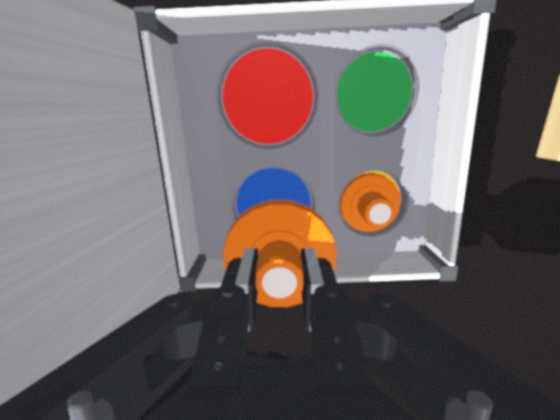

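The 62 mm cap (skirt u≈280) hangs about 4 mm short of the blue nest (u≈274), and nest 1 is filled at (370,204). I'll correct and lower.

```bash
python3 -m handwheel '0 -0.3 0 0 1.5; 0 0 3 0 1.5; 0 0 3.5 0 1.5; 0 0 0.6 0 1.5; 0 0 0 0 1.5; 0 0 0 0 1.5'
python3 - <<'E'
from h import *
show(); go(.4838,.2292,.212)
E
```

```text
clock: 34.3
tcp_pos: [0.4837, 0.2299, 0.2343]
ee_rot: [[0.991, 0.131, 0.002], [0.131, -0.991, 0.001], [0.002, -0.001, -1.0]]
ft_force: [0.5, 0.5, -0.4]
grip_width: 0.0221
grasp_force: 59.1
t 34.3 p [0.4837 0.2299 0.2343] R [[0.991, 0.131, 0.002], [0.131, -0.991, 0.001], [0.002, -0.001, -1.0]] F [ 0.5  0.5 -0.4] w 0.022078561581714683 59.11276459693909
to [0.4838 0.2292 0.212 ] tool cm [-0.    0.08  2.23]
```

```bash
python3 -m handwheel '0 0.1 0.7 0 1.5; 0 0 0.7 0 1.5; 0 0 0.4 0 1.5; 0 0 0 0 1.5; 0 0 0.4 0 1.5; 0 0 0.1 0 1.5; 0 0 0 0 1.5; 0 0 0 0 1.5'
```

```text
clock: 35.1
tcp_pos: [0.4834, 0.2289, 0.2117]
ee_rot: [[0.991, 0.131, 0.001], [0.131, -0.991, -0.001], [0.001, 0.001, -1.0]]
ft_force: [-2.6, -2.3, 10.4]
grip_width: 0.0218
grasp_force: 60.4
```

Seated (bottom contact at 0.2117, 10 N). Now the last cap.

```bash
python3 -m handwheel '0 0 0 0 4; 0 0 0 0 4; 0 0 0 0 4; 0 0 -3 0 4; 0 0 -4 0 4; 0 0 -4 0 4; 0 0 0 0 4'; python3 -m handwheel '0.5 4.4 0 0 4.5;0.5 4.4 0 0 4.5;0.5 4.4 0 0 4.5;0.5 4.4 0 0 4.5;0.5 4.4 0 0 4.5;0.5 4.4 0 0 4.5;0.6 4.4 0 0 4.5;0.6 4.4 0 0 4.5;0.6 4.4 0 0 4.5;0.6 4.4 0 0 4.5'; python3 -m handwheel '0.6 4.5 2 0 4.5; 0 0 3 0 4.5; 0 0 1.2 0 4.5; 0 0 0 0 4.5; 0 0 0 0 4.5; 0 0 0 0 4.5'
python3 - <<'E'
from h import *
show(); f=grab('wrist'); caps(f,.012); go(.607,-.2476,.1985); show()
E
```

```text
clock: 35.8
tcp_pos: [0.4855, 0.2304, 0.3261]
ee_rot: [[0.991, 0.132, 0.011], [0.132, -0.991, 0.005], [0.012, -0.004, -1.0]]
ft_force: [1.2, 0.5, 0.3]
grip_width: 0.0403
grasp_force: 0.0
clock: 36.8
tcp_pos: [0.5945, -0.2022, 0.319]
ee_rot: [[0.991, 0.132, -0.001], [0.132, -0.991, 0.0], [-0.001, -0.0, -1.0]]
ft_force: [-0.3, -0.5, 0.2]
grip_width: 0.045
grasp_force: 0.0
clock: 37.4
tcp_pos: [0.6075, -0.2425, 0.2597]
ee_rot: [[0.991, 0.135, 0.003], [0.135, -0.991, -0.0], [0.003, 0.0, -1.0]]
ft_force: [-0.2, 0.5, -0.3]
grip_width: 0.0452
grasp_force: 0.0
t 37.4 p [ 0.6075 -0.2425  0.2597] R [[0.991, 0.135, 0.003], [0.135, -0.991, -0.0], [0.003, 0.0, -1.0]] F [-0.2  0.5 -0.3] w 0.04516513764566343 0.0
cap [283. 225.] [ 235  174   99  105 7361] [(0.8, 68, [0.6073, -0.2474]), (0.68, 62, [0.6099, -0.2461])]
cap [  8. 222.] [  0 185  23  71 963] [(0.79, 56, [0.5838, -0.02]), (0.78, 62, [0.5835, -0.0167])]
to [ 0.607  -0.2476  0.1985] tool cm [-0.13  0.45  6.15]
t 37.45 p [ 0.6075 -0.2429  0.26  ] R [[0.991, 0.134, 0.003], [0.134, -0.991, -0.0], [0.003, 0.001, -1.0]] F [-0.7  0.3  0.5] w 0.045154209003494136 0.0
```

```bash
python3 -m handwheel '-0.1 0.4 0 0 4.5; 0 0 3 0 4.5; 0 0 3.1 0 4.5; 0 0 0 0 4.5;0 0 0 0 4.5; 0 0 0 0 1.5; 0 0 0 0 1.5; 0 0 0 0 1.5; 0 0 0 0 1.5; 0 0 0 0 1.5'; python3 -m handwheel '0 0 -3 0 1.5; 0 0 -4 0 1.5; 0 0 -3.6 0 1.5; 0 0 0 0 1.5'; python3 -m handwheel '0.3 -4.5 0 0 1.5;0.3 -4.5 0 0 1.5;0.3 -4.5 0 0 1.5;0.3 -4.5 0 0 1.5;0.3 -4.5 0 0 1.5;0.2 -4.5 0 0 1.5;0.2 -4.5 0 0 1.5;0.2 -4.5 0 0 1.5;0.2 -4.5 0 0 1.5;0.2 -4.5 0 0 1.5'; python3 -m handwheel '0.2 -4.2 0 0 1.5;0 0 0 0 1.5;0 0 0 0 1.5;0 0 0 0 1.5;0 0 0 0 1.5'
python3 - <<'E'
from h import *
show(); f=grab('wrist'); save(f,'w14.png'); go(.5695,.2437,.235)
for c in ['yellow','green','blue','red']: print(c,[(b[1].round(),ray(f,*b[1],.023).round(4)[:2].tolist(),b[2][4]) for b in blobs(colour(f,c),500)])
caps(f,.023)
E
```

```text
clock: 38.45
tcp_pos: [0.6065, -0.2476, 0.199]
ee_rot: [[0.991, 0.132, 0.001], [0.132, -0.991, 0.001], [0.001, -0.001, -1.0]]
ft_force: [-2.6, 2.6, 5.8]
grip_width: 0.0218
grasp_force: 59.2
clock: 38.85
tcp_pos: [0.6087, -0.2495, 0.3109]
ee_rot: [[0.991, 0.131, 0.013], [0.131, -0.991, -0.005], [0.012, 0.007, -1.0]]
ft_force: [1.3, -0.1, 0.1]
grip_width: 0.022
grasp_force: 59.2
clock: 39.85
tcp_pos: [0.5709, 0.2022, 0.3027]
ee_rot: [[0.991, 0.131, -0.0], [0.131, -0.991, -0.001], [-0.0, 0.001, -1.0]]
ft_force: [-0.4, 0.8, -0.6]
grip_width: 0.022
grasp_force: 59.2
clock: 40.35
tcp_pos: [0.5686, 0.2404, 0.3027]
ee_rot: [[0.992, 0.128, -0.0], [0.128, -0.992, -0.002], [-0.0, 0.002, -1.0]]
ft_force: [0.0, 0.2, -1.3]
grip_width: 0.0216
grasp_force: 59.2
t 40.35 p [0.5686 0.2404 0.3027] R [[0.992, 0.128, -0.0], [0.128, -0.992, -0.002], [-0.0, 0.002, -1.0]] F [ 0.   0.2 -1.3] w 0.02156667274241822 59.18715298175812
to [0.5695 0.2437 0.235 ] tool cm [ 0.13 -0.31  6.78]
yellow [(array([323., 229.]), [0.5511, 0.1979], np.int32(512))]
green [(array([371., 199.]), [0.5827, 0.162], np.int32(3148))]
blue [(array([515.,  43.]), [0.7137, 0.0824], np.int32(7554))]
red [(array([272., 183.]), [0.5859, 0.2475], np.int32(1959))]
cap [555. 235.] [545 207  15  50 367] [(0.66, 68, [0.588, -0.0328]), (0.65, 62, [0.5882, -0.0299])]
```

```bash
python3 -m handwheel '0.1 -0.2 0 0 1.5; 0 0 3 0 1.5; 0 0 3.5 0 1.5; 0 0 0.4 0 1.5; 0 0 0 0 1.5; 0 0 0 0 1.5'
python3 - <<'E'
from h import *
show(); go(.5695,.2437,.2105)
E
```

```text
clock: 41.0
tcp_pos: [0.5696, 0.2453, 0.2357]
ee_rot: [[0.991, 0.131, 0.002], [0.131, -0.991, 0.001], [0.003, -0.001, -1.0]]
ft_force: [-0.0, 1.1, -1.1]
grip_width: 0.022
grasp_force: 59.2
t 41.0 p [0.5696 0.2453 0.2357] R [[0.991, 0.131, 0.002], [0.131, -0.991, 0.001], [0.003, -0.001, -1.0]] F [-0.   1.1 -1.1] w 0.021961556251421523 59.218273758888245
to [0.5695 0.2437 0.2105] tool cm [-0.03  0.16  2.52]
```

```bash
python3 -m handwheel '0 0.2 0.7 0 1.5; 0 0 0.7 0 1.5; 0 0 0.5 0 1.5; 0 0 0 0 1.5; 0 0 0.4 0 1.5; 0 0 0.2 0 1.5; 0 0 0 0 1.5; 0 0 0 0 1.5'
```

```text
clock: 41.8
tcp_pos: [0.5686, 0.2441, 0.2113]
ee_rot: [[0.991, 0.132, 0.0], [0.132, -0.991, 0.001], [0.001, -0.001, -1.0]]
ft_force: [-2.5, 0.9, 6.2]
grip_width: 0.0217
grasp_force: 64.3
```

Seated (contact at 0.2113). I'll release, rise and check the whole case from above.

```bash
python3 -m handwheel '0 0 0 0 4; 0 0 0 0 4; 0 0 0 0 4; 0 0 -3 0 4; -1 0 -4 0 4; -3 0.5 -4 0 4; -3.5 0.5 -4 0 4; -3 0 -4 0 0; -1 0 -4 0 0; 0 0 0 0 0'; python3 -m handwheel '0 0 -3 0 0; 0 0 -3 0 0; 0 0 0 0 0; 0 0 0 0 0'
python3 - <<'E'
from h import *
show(); f=grab('wrist'); save(f,'w15.png'); caps(f,.023)
for n in ['scene','side']:
  g=grab(n)
  for t in ['lid_hinge','lid_handle']: print(t,[(np.round(d['centre'],3).tolist(),round(d['p'],2)) for d in nets.place_of(g,t)][:2])
go(.438,.397,.50)
E
```

```text
clock: 42.8
tcp_pos: [0.4587, 0.22, 0.4429]
ee_rot: [[0.991, 0.133, 0.012], [0.133, -0.991, 0.004], [0.012, -0.003, -1.0]]
ft_force: [0.4, 0.1, -0.1]
grip_width: 0.0
grasp_force: 0.0
clock: 43.2
tcp_pos: [0.4589, 0.2185, 0.4964]
ee_rot: [[0.991, 0.131, 0.001], [0.131, -0.991, 0.0], [0.001, -0.0, -1.0]]
ft_force: [-0.4, 0.2, 0.3]
grip_width: -0.0001
grasp_force: 0.0
t 43.2 p [0.4589 0.2185 0.4964] R [[0.991, 0.131, 0.001], [0.131, -0.991, 0.0], [0.001, -0.0, -1.0]] F [-0.4  0.2  0.3] w -6.270495054199534e-05 0.0
cap [271.  81.] [ 246   54   51   55 2135] [(0.92, 68, [0.5697, 0.2433]), (0.81, 62, [0.5715, 0.2441])]
cap [465. 101.] [ 446   77   38   48 1324] [(0.72, 50, [0.5826, -0.0215]), (0.72, 56, [0.5799, -0.0203])]
cap [275. 148.] [ 253  127   44   44 1414] [(0.88, 62, [0.4824, 0.227]), (0.83, 56, [0.4835, 0.2279])]
cap [331. 145.] [ 313  127   38   37 1002] [(0.88, 50, [0.4983, 0.1478]), (0.74, 56, [0.4982, 0.1485])]
lid_hinge [([0.512, 0.305, 0.074], 0.9), ([0.6, -0.172, 0.022], 0.59)]
lid_handle [([0.5, 0.384, 0.243], 0.66)]
lid_hinge []
lid_handle [([0.501, 0.382, 0.236], 0.93)]
to [0.438 0.397 0.5  ] tool cm [  0.32 -17.97  -0.48]
```

View pics/w15.png

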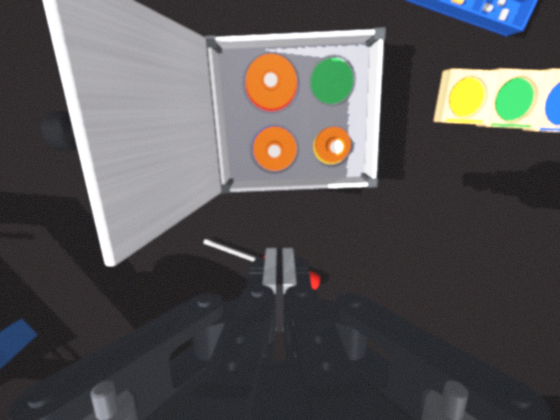

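All three caps sit flat in their nests (271,81; 275,148; 331,145). The lid's knob is behind it at (58,130). I'll go over the lid to its back, 60 mm to the robot side of the knob.

```bash
python3 -m handwheel '0 -4 0 0 0; 0 -4 0 0 0; 0.3 -4 0 0 0; 0 -4 0 0 0; 0 -2 0 0 0; 0 0 0 0 0; 0 0 0 0 0'
python3 - <<'E'
from h import *
show(); go(.438,.397,.395); f=grab('side'); save(f,'side15.png')
E
```

```text
clock: 44.25
tcp_pos: [0.4379, 0.3974, 0.4957]
ee_rot: [[0.991, 0.132, -0.001], [0.132, -0.991, -0.001], [-0.001, 0.001, -1.0]]
ft_force: [0.4, -0.3, -0.3]
grip_width: -0.0002
grasp_force: 0.0
t 44.25 p [0.4379 0.3974 0.4957] R [[0.991, 0.132, -0.001], [0.132, -0.991, -0.001], [-0.001, 0.001, -1.0]] F [ 0.4 -0.3 -0.3] w -0.00022537329620961384 0.0
to [0.438 0.397 0.395] tool cm [ 0.02  0.03 10.07]
```

View pics/side15.png

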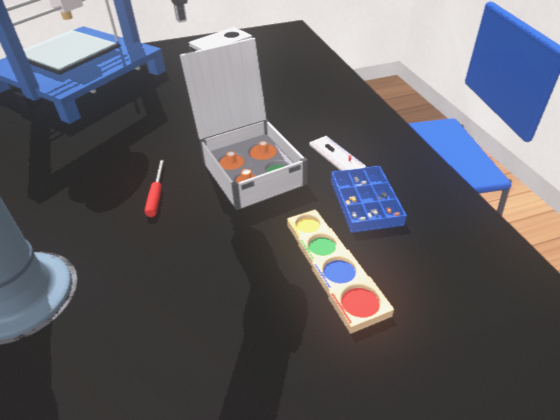

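The side view confirms the hand is clear above and behind the lid, with the three caps nested at (232,161), (263,150) and (246,177). Descending behind it and pushing forward.

```bash
python3 -m handwheel '0 0 4 0 0; 0 0 4 0 0; 0 0 2 0 0; 0 0 0 0 0; 0 0 0 0 0'; python3 -m handwheel '0.1 2 0 0 0; 0.1 2 0 0 0; 0.1 2 0 0 0; 0 0 0 0 0; 0 0 0 0 0'; python3 -m handwheel '0.1 2 0 0 0; 0.1 2 0 0 0; 0 2 0 0 0; 0.1 2 0 0 0; 0.1 2 0 0 0; 0 0 0 0 0'
python3 - <<'E'
from h import *
show()
o=np.array([.514,.309,.072]); s,R,p=st(); d=p-o-[0,0,.173]; print('b',d[:2]@[-.168,.986],'lat',d[:2]@[-.986,-.168],'u',d[2])
for n in ['scene','side']:
  g=grab(n); print([(np.round(d['centre'],3).tolist(),round(d['p'],2)) for d in nets.place_of(g,'lid_handle')][:2])
E
```

```text
clock: 44.8
tcp_pos: [0.4389, 0.3962, 0.3968]
ee_rot: [[0.992, 0.129, 0.001], [0.129, -0.992, -0.001], [0.0, 0.001, -1.0]]
ft_force: [0.2, 0.5, 0.2]
grip_width: 0.0003
grasp_force: 0.0
clock: 45.3
tcp_pos: [0.4494, 0.3384, 0.3983]
ee_rot: [[0.992, 0.13, 0.003], [0.13, -0.992, 0.002], [0.003, -0.001, -1.0]]
ft_force: [0.3, 0.3, 0.9]
grip_width: -0.0001
grasp_force: 0.0
clock: 45.9
tcp_pos: [0.4665, 0.2382, 0.3963]
ee_rot: [[0.992, 0.128, -0.0], [0.128, -0.992, -0.001], [-0.0, 0.001, -1.0]]
ft_force: [-0.4, 0.2, -0.2]
grip_width: 0.0003
grasp_force: 0.0
t 45.9 p [0.4665 0.2382 0.3963] R [[0.992, 0.128, -0.0], [0.128, -0.992, -0.001], [-0.0, 0.001, -1.0]] F [-0.4  0.2 -0.2] w 0.0002960808468477212 0.0
b -0.06183196313662889 lat 0.05877819747182414 u 0.15133418027131712
[([0.521, 0.265, 0.248], 0.79), ([0.756, 0.199, -0.002], 0.54)]
[([0.52, 0.265, 0.248], 0.98), ([0.593, -0.096, 0.018], 0.72)]
```

The lid has come down to about 61°. Continuing along the arc.

```bash
python3 -m handwheel '0.1 2 1.4 0 0; 0.1 2 1.4 0 0; 0 1.4 1.7 0 0; 0.1 1.4 1.7 0 0; 0 1 2 0 0; 0 0.9 2 0 0; 0 0 0 0 0; 0 0 0 0 0'
python3 -m handwheel '0 0.7 1.5 0 0; 0 0 1.3 0 0; 0 0 0 0 0; 0 0 0 0 0'
python3 - <<'E'
from h import *
o=np.array([.514,.309,.072]); s,R,p=st(); d=p-o-[0,0,.173]; print('b',d[:2]@[-.168,.986],'lat',d[:2]@[-.986,-.168],'u',d[2],s['ft_force'])
E
```

```text
clock: 46.9
tcp_pos: [0.4801, 0.155, 0.2944]
ee_rot: [[0.991, 0.133, -0.001], [0.133, -0.991, 0.001], [-0.001, -0.001, -1.0]]
ft_force: [0.1, 0.3, -1.1]
grip_width: -0.0004
grasp_force: 0.0
clock: 47.3
tcp_pos: [0.481, 0.1477, 0.2665]
ee_rot: [[0.991, 0.133, -0.0], [0.133, -0.991, 0.0], [-0.0, -0.0, -1.0]]
ft_force: [-0.4, 0.7, 0.0]
grip_width: 0.0001
grasp_force: 0.0
b -0.15348658206335014 lat 0.059605625817725695 u 0.021521661210586795 [-0.43591639  0.69007179  0.02386099]
```

```bash
python3 -m handwheel '0 0 0.7 0 0; 0 0 0.5 0 0; 0 0 0.3 0 0; 0 0 0 0 0; 0 0 0 0 0'
python3 - <<'E'
from h import *
for n in ['scene','side']:
  g=grab(n); print([(np.round(d['centre'],3).tolist(),round(d['p'],2)) for d in nets.place_of(g,'lid_handle')][:2])
E
```

```text
clock: 47.8
tcp_pos: [0.4819, 0.1475, 0.2539]
ee_rot: [[0.991, 0.132, 0.001], [0.132, -0.991, -0.001], [0.001, 0.001, -1.0]]
ft_force: [-4.8, -0.8, 16.7]
grip_width: 0.0001
grasp_force: 8.1
[([0.544, 0.137, 0.118], 0.66)]
[([0.543, 0.136, 0.114], 0.92), ([0.608, -0.246, 0.021], 0.32)]
```

The lid is down: the handle reads z ≈ 0.115, as it must when shut. One firmer press, then I retreat and check.

```bash
python3 -m handwheel '0 0 0.2 0 0; 0 0 0 0 0; 0 0 0 0 0'; python3 -m handwheel '0 0 -3 0 0; 0 0 -4 0 0; -3 0 -4 0 0; -4 1 -3 0 0; -2 2 0 0 0; 0 3 0 0 0; 0 3 0 0 0; 0 0 0 0 0; 0 0 0 0 0; 0 0 0 0 0'
python3 - <<'E'
from h import *
show()
for n in ['scene','side']:
  g=grab(n); save(g,n+'20.png'); print([(t,np.round(d['centre'],3).tolist(),round(d['p'],2)) for t in ['lid_handle','parts_tray','breadboard','screwdriver'] for d in nets.place_of(g,t)[:1]])
E
```

```text
clock: 48.3
tcp_pos: [0.4819, 0.1477, 0.2537]
ee_rot: [[0.991, 0.132, 0.0], [0.132, -0.991, -0.002], [0.0, 0.002, -1.0]]
ft_force: [-9.3, -3.2, 29.2]
grip_width: 0.0
grasp_force: 14.2
clock: 49.3
tcp_pos: [0.4045, 0.0472, 0.3886]
ee_rot: [[0.991, 0.133, -0.0], [0.133, -0.991, 0.0], [-0.0, -0.0, -1.0]]
ft_force: [-0.9, 0.3, 0.8]
grip_width: -0.0001
grasp_force: 0.0
t 49.3 p [0.4045 0.0472 0.3886] R [[0.991, 0.133, -0.0], [0.133, -0.991, 0.0], [-0.0, -0.0, -1.0]] F [-0.9  0.3  0.8] w -7.072971558454166e-05 0.0
[('lid_handle', [0.543, 0.137, 0.118], 0.77), ('parts_tray', [0.746, 0.014, -0.003], 0.61), ('breadboard', [0.752, 0.198, 0.002], 0.57), ('screwdriver', [0.297, 0.225, 0.001], 0.75)]
[('lid_handle', [0.544, 0.135, 0.113], 0.81), ('parts_tray', [0.583, 0.162, 0.035], 0.69), ('breadboard', [0.755, 0.198, -0.001], 0.63), ('screwdriver', [0.295, 0.228, -0.002], 0.57)]
```

View pics/side20.png

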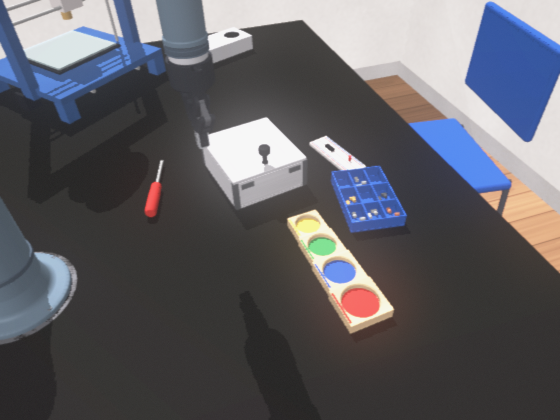

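The lid is shut (knob at 264,150), the gauge is empty, the bystanders have not moved and the robot touches nothing. Handing in.

```bash
python3 -c "from rig import env; print(env.hand_in())"
```

```text
the job is handed in; nothing more can be done
None
```

Job handed in at about 49 s: the three caps present (50, 62 and 68 mm; no 56 mm) were each sized in the gauge and moved to their colour nests, the lid was pushed shut, and the tray, breadboard and screwdriver were not moved.

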